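Release the snap-tab battery cover of a data logger

ROBOT

A 6-joint arm with a two-finger parallel gripper is mounted at the origin on the work surface; the furniture and walls round the work are solid. World frame = base frame: x ahead of the robot, y to its left, z up, the work surface at z = 0. Lengths are in m, angles in rad, forces in N, time in s.
With the tool pointing down it reaches from about 0.3 to 0.775 m from the base axis. Payload 14.6 kg.
Tool frame: the origin (TCP) lies on the front face of the gripper's body, between the roots of the fingers; the fingertips stand 97 mm ahead of it and the grasp point (between the pads) lies 78 mm ahead of it; z points along the fingers, y is the direction in which the jaws open and shut (so a half turn about z gives the same grasp; the last joint's range is limited). The gripper opens to 94 mm and grips with 3 to 60 N. Pads are 16 mm wide; open, the fingers measure 119 mm over their backs; the gripper's body (75 mm by 177 mm) begins 78 mm behind the grasp point.
Start: joints at [-1.261, 0.3, 1.521, -0, 1.321, -0.067], TCP at [0.202, -0.511, 0.303] pointing down, gripper open.
Joint ranges: [-3.03, 3.03], [-0.79, 2.21], [0.23, 2.52], [-1.04, 4.18], [0, 3.07], [-2.55, 2.55]. Speed limits (rad/s): [2.22, 2.22, 2.57, 3.14, 3.14, 3.14].

INTERFACE

Orientations are given as [roll, pitch, yaw] about the fixed x, y, z axes, in that order (R = Rz(yaw) Ry(pitch) Rx(roll)).
In Python, from station import ctrl gives the robot as it stands. The module is installed in compiled form; this text tells all that it offers.
- The arm moves only by the shell command python3 -m pendant 'ROWS' [FORCE]. ROWS is JSON, a list of rows, each an object of numbers: "rx", "ry", "rz": the turn, a rotation vector about the tool's x, y, z each as a share of 4 degrees, from -1 to 1; "tx", "ty", "tz": the shift along the tool's x, y, z each as a share of 0.04 m, from -1 to 1; "grip": the gripper command: -1 is fully open, 1 is shut, values between are in proportion. A call has 1 to 8 rows; each row shifts and turns the pose as measured when the row begins, along the tool's axes as they then stand; what a row does not reach is not made up. A row lasts 1/12 s, in which the tool goes at most 41.7 mm and 7.16 degrees, less where a joint would pass 70% of its speed; a pose out of reach is approached as far as the arm can. A call with a number of a shift or a turn outside -1 to 1 is refused whole. A call with a gripper value outside its range is refused whole. The fingers move at their own pace and stop on an object; FORCE is the grip in N (left out, the last holds). Time passes only in rows, so rows that do not move let the fingers close. It gives the time, the measured TCP pose, the force and the opening at its end, in the units of the state.
- ctrl.get_obs(): the state, without advancing time (a new reading comes with each control period).
- ctrl.camera(name): name is "scene" or "top" or "wrist"; returns a dict with "pixels" (400x640x3 uint8, blue, green, red), "fx", "fy", "cx", "cy" (pixels), "world_from_camera" (4x4, takes a point from camera to world coordinates). Camera axes: x right, y up, looking along -z (the intrinsics and any distortion apply to the point x, -y, -z); pixel columns grow to the right and rows downward; lengths in m; the calibration is good to about 2 mm. A picture is of the moment at which its call begins. There is no depth.
- ctrl.hand_in(): hands the job in, once; it reports no verdict.
The state is a dict: "time_s": time; "qpos": joint angles; "joint_vel": joint speeds; "tau": joint torques, N m; "ee_pos": TCP position; "eef_rot": TCP orientation; "force": force on the tool from outside, world axes, zero at the start; "moment": the same for the moment, N m; "grip_width": finger opening in m.
Only numpy, scipy, OpenCV 4.12 (cv2) and the standard library are available. Lean on these libraries where they do the work, as an engineer would, in place of code of your own. Each camera call takes 0.05 s, during which the arm holds its last target.

TASK

The data logger is due for fresh cells: press its blue snap tab inward just hard enough to free the hook, draw the front edge of the battery cover up past the catch, then take the cover by its fin, lift it off toward the tab end and lay it gently in the card tray, outer side up. Never force it: a tab pressed too hard cracks, a cover pulled while still hooked breaks. Leave everything else on the bench as it is, and do not push the tray about.

Things in the scene. Friction and masses are not known exactly. Their poses are not given: they have to be found in the camera images.
- data_logger: Light grey bench data logger, fixed to the bench, 180 x 120 mm, 50 mm high; battery bay in the front half of its top, display and keys on the rear half. Origin: centre of its underside on the bench. Its x axis points from the end with the blue snap tab (front wall at x = -90 mm) to the display end, z up.
- cover: Dark grey battery cover, 93 x 74 mm, plate 3 mm thick, about 0.1 kg, closed flush in the bay's top. Origin: centre of the plate's underside, (-39.5, 0, 47) mm in the logger's frame when closed; axes as the logger's. Forced against the housing with over 30 N it breaks. Its tab's leg reaches 14.5 mm below, so it lies leaning about 0.12 rad, its origin about 10 mm above the surface under it.
- cover_front (a point): Middle of the cover's front edge on the plate's underside, (-46, 0, 0) mm in the cover's frame; 47 mm above the bench when closed, about 8 mm higher when the hook stands on the catch.
- cover_lugs (a point): Middle of the cover's rear edge, (47, 0, -2) mm in its frame. Two lugs there reach 5.5 mm under the housing's lip (0.5 mm play) and act as a hinge while the front is raised; they come out when the raised cover is drawn about 8 mm toward the tab end (the cover's -x).
- grip_fin (a point): Middle of the grip fin on the cover's top, (0, 0, 13) mm in the cover's frame. The fin is 50 mm long along the cover's x, 12 mm thick along y, and stands 18 mm above the plate's outer face (z = 3 to 21 mm in the cover's frame).
- snap_tab: Blue springy tab on the cover's front end. Origin and axes are the cover's when relaxed; pressed, it moves along the cover's +x (inward, toward the display), up to 6 mm, 5 N per mm, and springs back. Over 24 N cracks it. Its hook is caught under a steel catch bar whose bite differs from unit to unit unseen: clear after 1.5 to 3 mm of flexing, 8 to 17 N with friction.
- tab_face (a point): Middle of the tab's upright ribbed thumb plate, outer face: (-59.5, 0, 0) mm in the cover's frame, 9 mm before the logger's front wall, 47 mm above the bench when closed. The plate is 22 mm tall, 34 mm wide. Held in far enough, the cover's front can be drawn up 10 mm by the fingertip's grip on this plate; let go there, the hook springs out over the catch and props the front up.
- sample_tray: Shallow open tray of brown card, 175 mm along x, 190 mm along y, walls 44 mm high and 3 mm thick, floor 2 mm thick, empty, loose on the bench. Origin: centre of its underside, z up.
- solvent_bottle: Amber glass reagent bottle with black cap, 60 mm across, 132 mm tall, standing. Origin: centre of its underside.
- vial_red: White vial with red cap, 22 mm across, 53 mm tall, standing. Origin: centre of its underside.
- vial_blue: White vial with blue cap, 22 mm across, 53 mm tall, standing. Origin: centre of its underside.
- weight_200: Larger brass check weight, 30 mm across, 50 mm tall, standing. Origin: centre of its underside.
- weight_100: Smaller brass check weight, 24 mm across, 40 mm tall, standing. Origin: centre of its underside.
- screwdriver: Flat screwdriver with amber handle, 169 mm long, 21 mm high, lying along its own y. Origin: centre of its underside.
- cell_1: Fresh battery cell, dark teal with brass end, 26 mm across, 50 mm tall, standing. Origin: centre of its underside.
- cell_2: Another fresh battery cell like cell_1, standing.

How it is judged:
By the outcome, as a careful person would: the job done as asked, in the order asked, and still so for the second after the job is handed in, with the robot touching nothing.
It also fails if it takes over 70 s, if anything falls off the work surface, if the arm or the gripper's body presses on something with over 40 N, if the wrist force passes 120 N, or if a joint passes its speed limit or range.

## Working session

There is one attempt and no reset: what is moved stays moved. The work goes in short steps, Python scripts to look and compute and a shell command to move; the robot and the scene stay as the last step left them, time stands still between calls to the robot, and variables do not carry over. Pictures are saved under pics/ and viewed, and the job is handed in when it is done.

```bash
mkdir -p pics; ls; python3 - <<'E'
from station import ctrl
import cv2,numpy as np
o=ctrl.get_obs()
for k,v in o.items(): print(k,np.round(v,3))
for n in ["scene","top","wrist"]:
    c=ctrl.camera(n); cv2.imwrite(f"pics/{n}0.png",c["pixels"])
    print(n,c["fx"],c["fy"],c["cx"],c["cy"],[k for k in c]); print(np.round(c["world_from_camera"],4))
E
```

```text
pics
time_s 0.0
qpos [-1.261  0.3    1.522 -0.     1.321 -0.067]
joint_vel [ 0.    -0.002 -0.001 -0.001  0.    -0.   ]
tau [ 2.0000e-03 -5.3181e+01 -3.5274e+01  7.1000e-02  2.5000e-02 -0.0000e+00]
ee_pos [ 0.202 -0.511  0.302]
eef_rot [-3.14  -0.     0.377]
force [ 0.511 -0.354  0.63 ]
moment [-0.054 -0.024 -0.011]
grip_width 0.094
scene 460.7917499008505 460.7917499008505 318.97602574099466 202.83558118545008 ['pixels', 'fx', 'fy', 'cx', 'cy', 'world_from_camera']
[[ 0.983  -0.1346  0.125   0.6291]
 [ 0.1831  0.6624 -0.7264 -0.7525]
 [ 0.015   0.7369  0.6758  0.815 ]
 [ 0.      0.      0.      1.    ]]
top 479.1161026395777 479.1161026395777 320.62366128889647 207.96572032134742 ['pixels', 'fx', 'fy', 'cx', 'cy', 'world_from_camera']
[[-0.0029  0.9867 -0.1624  0.296 ]
 [-1.     -0.0026  0.0018  0.0261]
 [ 0.0014  0.1624  0.9867  1.3957]
 [ 0.      0.      0.      1.    ]]
wrist 289.155063963802 289.155063963802 319.55494880135393 199.18361457458698 ['pixels', 'fx', 'fy', 'cx', 'cy', 'world_from_camera']
[[ 0.3675  0.899   0.238   0.2711]
 [-0.93    0.3558  0.0922 -0.4837]
 [-0.0017 -0.2553  0.9669  0.3857]
 [ 0.      0.      0.      1.    ]]
```

View pics/scene0.png

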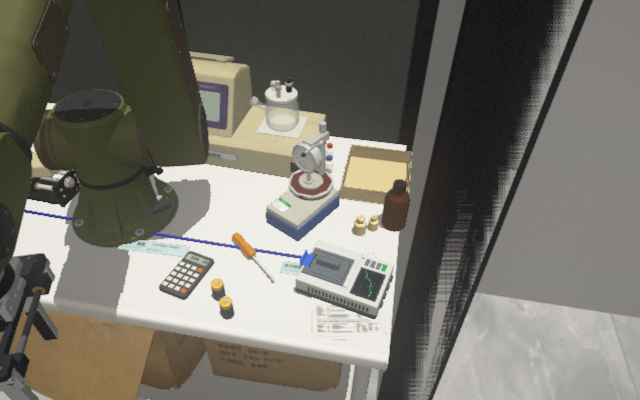

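View pics/top0.png

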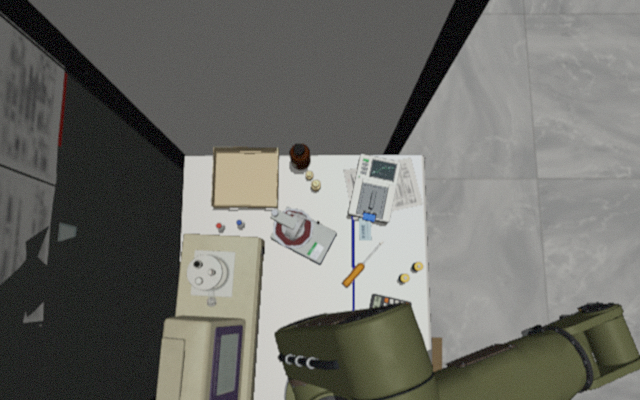

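View pics/wrist0.png

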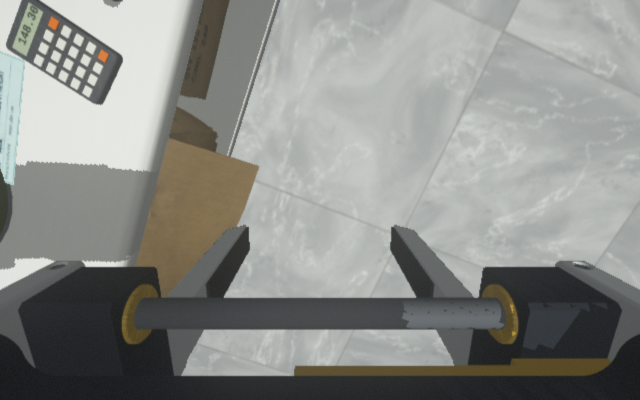

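```bash
cat > h.py <<'E'
import numpy as np,cv2
from station import ctrl
def ray(c,u,v,z):
    T=np.array(c["world_from_camera"]); d=np.array([(u-c["cx"])/c["fx"],-(v-c["cy"])/c["fy"],-1.0])
    d=T[:3,:3]@d; o=T[:3,3]; return o+d*(z-o[2])/d[2]
def proj(c,p):
    T=np.array(c["world_from_camera"]); q=T[:3,:3].T@(np.asarray(p,float)-T[:3,3])
    return np.array([c["cx"]+c["fx"]*q[0]/-q[2], c["cy"]-c["fy"]*q[1]/-q[2]])
def crop(img,x0,y0,w,h,s,fn):
    cv2.imwrite(fn,cv2.resize(img[y0:y0+h,x0:x0+w],None,fx=s,fy=s,interpolation=cv2.INTER_CUBIC))
def st():
    o=ctrl.get_obs(); print({k:np.round(o[k],4).tolist() for k in ["time_s","ee_pos","eef_rot","force","moment","grip_width","qpos"]})
    return o
E
python3 - <<'E'
from h import *
a=cv2.imread("pics/top0.png"); crop(a,335,145,100,75,8,"pics/t1.png"); crop(a,180,140,160,120,5,"pics/t2.png")
b=cv2.imread("pics/scene0.png"); crop(b,280,225,130,97,6,"pics/s1.png"); crop(b,290,110,140,105,5,"pics/s2.png")
E
```

```text
(no output)
```

View pics/t1.png

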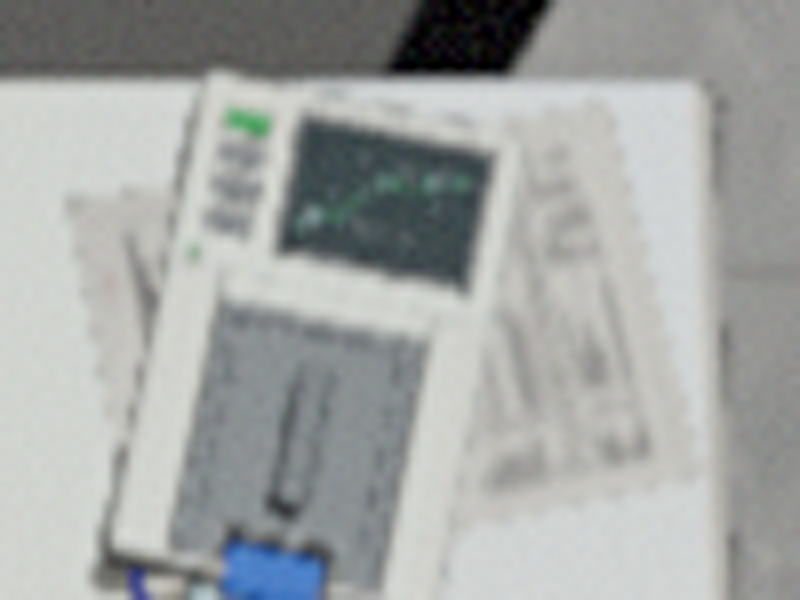

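View pics/s1.png

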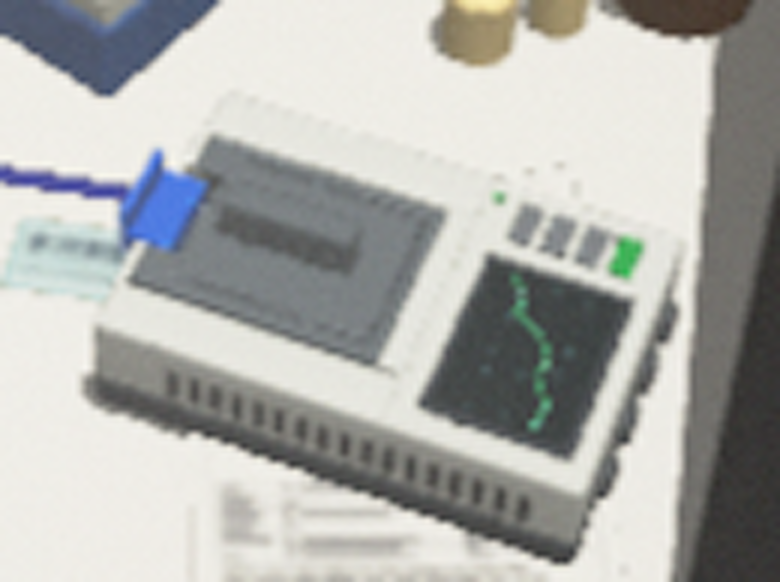

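View pics/t2.png

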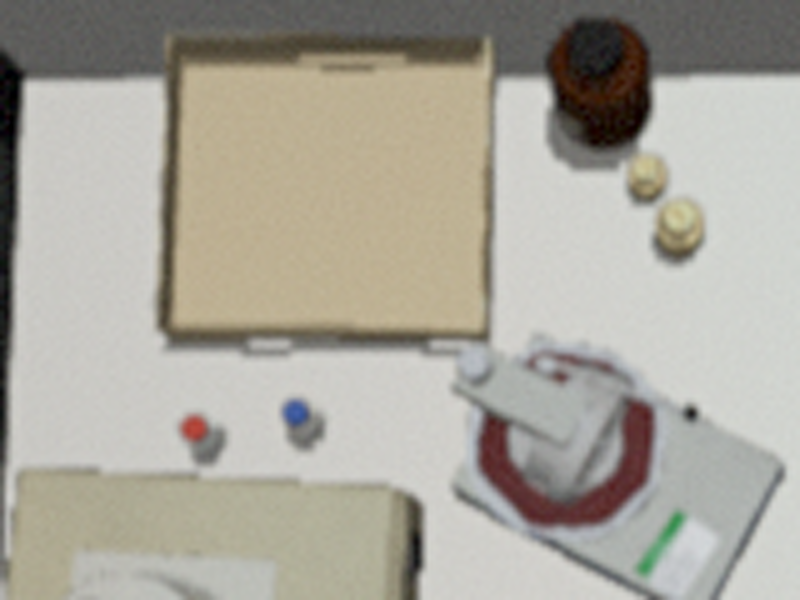

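View pics/s2.png

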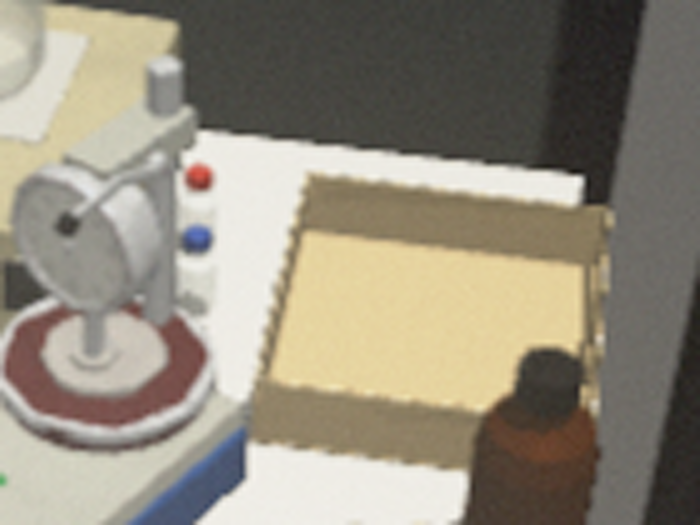

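```bash
cat > fit.py <<'E'
from h import *
from scipy.optimize import least_squares
ct=ctrl.camera("top"); cs=ctrl.camera("scene")
def un(P,x0,y0,s): return ((P[0]+.5)/s-.5+x0,(P[1]+.5)/s-.5+y0)
t=lambda *P: un(P,335,145,8); s=lambda *P: un(P,280,225,6)
L=[(ct,t(208,75),(90,60,50)),(ct,t(115,553),(-90,60,50)),(ct,t(522,125),(90,-60,50)),
 (ct,t(215,300),(7.5,37,50)),(ct,t(435,335),(7.5,-37,50)),
 (cs,s(225,95),(-90,60,50)),(cs,s(685,240),(90,60,50)),(cs,s(98,330),(-90,-60,50)),(cs,s(580,492),(90,-60,50)),
 (cs,s(445,210),(7.5,37,50)),(cs,s(378,365),(7.5,-37,50)),(cs,s(205,138),(-85.5,37,50)),(cs,s(132,283),(-85.5,-37,50))]
def W(p,q):
    c,n=np.cos(p[2]),np.sin(p[2]); x,y,z=np.array(q)/1000
    return np.array([p[0]+c*x-n*y,p[1]+n*x+c*y,z])
for sel,nm in ((L,'both'),(L[:5],'top'),(L[5:],'scene')):
    f=lambda p:np.concatenate([proj(c,W(p,q))-np.array(u) for c,u,q in sel])
    r=least_squares(f,[.6,-.2,-.2]); print(nm,r.x.round(4)); print(r.fun.round(1).reshape(-1,2).tolist())
# tray
t=lambda *P: un(P,180,140,5)
for P,z in [((168,36),.044),((492,38),.044),((162,328),.044),((487,335),.044)]: print('tray',ray(ct,*t(*P),z).round(3))
for P,z,n in [((598,47),.132,'bottle'),((647,165),.04,'w100'),((680,215),.05,'w200'),((193,428),.053,'red'),((295,410),.053,'blue')]: print(n,ray(ct,*t(*P),z).round(3))
E
python3 fit.py
```

```text
both [ 0.5804 -0.1307 -0.1991]
[[-1.0, -1.5], [-0.9, -1.1], [0.5, 0.1], [0.7, -0.8], [-1.4, -0.3], [-1.0, -0.2], [-0.3, -0.6], [-1.7, -0.2], [1.2, 0.8], [-0.0, 0.6], [-0.5, 0.3], [0.3, 0.2], [-0.9, 0.2]]
top [ 0.5784 -0.1323 -0.182 ]
[[-1.1, -0.6], [0.1, 0.0], [0.6, 0.3], [1.2, 0.0], [-0.8, 0.2]]
scene [ 0.581  -0.1301 -0.2036]
[[-0.5, -0.5], [0.1, -0.6], [-1.4, -0.6], [1.4, 0.7], [0.4, 0.5], [-0.2, 0.1], [0.7, -0.0], [-0.6, -0.1]]
tray [0.7   0.337 0.044]
tray [0.699 0.148 0.044]
tray [0.527 0.334 0.044]
tray [0.523 0.148 0.044]
bottle [0.667 0.082 0.132]
w100 [0.623 0.057 0.04 ]
w200 [0.591 0.038 0.05 ]
red [0.468 0.313 0.053]
blue [0.479 0.256 0.053]
```

```bash
python3 -m pendant '[{"tx":0.85,"ty":-0.6,"grip":-1},{"tx":0.85,"ty":-0.6,"grip":-1},{"tx":0.85,"ty":-0.6,"grip":-1},{"tx":0.85,"ty":-0.6,"grip":-1},{"tx":0.85,"ty":-0.6,"grip":-1},{"tx":0.85,"ty":-0.6,"grip":-1}]'; python3 -c "
from h import *
st()"
```

```text
{'time_s': 0.25, 'ee_pos': [0.2024, -0.5113, 0.3024], 'eef_rot': [-3.1411, -0.0, 0.3768], 'force': [-0.3708, 0.0326, -0.0463], 'moment': [-0.0405, -0.0013, -0.033], 'grip_width': 0.0939, 'qpos': [-1.2606, 0.3001, 1.5212, -0.0, 1.3207, -0.0666]}$[0]: bad value
```

```bash
python3 -m pendant '[{"rx":0,"ry":0,"rz":0,"tx":0.85,"ty":-0.6,"tz":0,"grip":-1},{"rx":0,"ry":0,"rz":0,"tx":0.85,"ty":-0.6,"tz":0,"grip":-1},{"rx":0,"ry":0,"rz":0,"tx":0.85,"ty":-0.6,"tz":0,"grip":-1},{"rx":0,"ry":0,"rz":0,"tx":0.85,"ty":-0.6,"tz":0,"grip":-1},{"rx":0,"ry":0,"rz":0,"tx":0.85,"ty":-0.6,"tz":0,"grip":-1},{"rx":0,"ry":0,"rz":0,"tx":0.85,"ty":-0.6,"tz":0,"grip":-1}]'
```

```text
time_s: 0.75
ee_pos: [0.3373, -0.3027, 0.3006]
eef_rot: [-3.14, 0.001, 0.367]
force: [1.6, -0.4, 0.1]
grip_width: 0.0942
```

```bash
python3 -m pendant '[{"rx":0,"ry":0,"rz":1,"tx":0.8,"ty":-0.6,"tz":0,"grip":-1},{"rx":0,"ry":0,"rz":1,"tx":0.8,"ty":-0.6,"tz":0,"grip":-1},{"rx":0,"ry":0,"rz":1,"tx":0.7,"ty":-0.7,"tz":0,"grip":-1},{"rx":0,"ry":0,"rz":1,"tx":0.7,"ty":-0.7,"tz":0,"grip":-1},{"rx":0,"ry":0,"rz":1,"tx":0.4,"ty":-0.7,"tz":0,"grip":-1},{"rx":0,"ry":0,"rz":1,"tx":0,"ty":-0.4,"tz":0,"grip":-1},{"rx":0,"ry":0,"rz":1,"tx":0,"ty":0,"tz":0,"grip":-1},{"rx":0,"ry":0,"rz":1,"tx":0,"ty":0,"tz":0,"grip":-1}]'
python3 - <<'E'
from h import *
st()
c=ctrl.camera("wrist"); cv2.imwrite("pics/w1.png",c["pixels"]); np.save("pics/w1T.npy",c["world_from_camera"])
E
```

```text
time_s: 1.42
ee_pos: [0.4458, -0.1093, 0.3013]
eef_rot: [-3.14, 0.0, -0.208]
force: [0.8, -0.6, 0.9]
grip_width: 0.0941
{'time_s': 1.4167, 'ee_pos': [0.4458, -0.1093, 0.3013], 'eef_rot': [-3.1399, 0.0, -0.2078], 'force': [0.8203, -0.6481, 0.8898], 'moment': [0.0284, 0.0364, -0.01], 'grip_width': 0.0941, 'qpos': [-0.321, 0.097, 1.7674, 0.0018, 1.2774, 1.4571]}
```

View pics/w1.png

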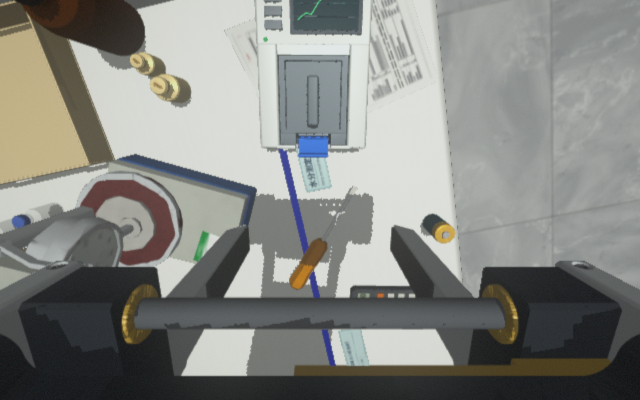

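```bash
python3 - <<'E'
from h import *
a=cv2.imread("pics/w1.png"); crop(a,250,0,130,195,4,"pics/w1c.png")
crop(a,250,30,125,95,6,"pics/w1d.png");crop(a,250,90,125,95,6,"pics/w1e.png")
E
```

```text
(no output)
```

View pics/w1d.png

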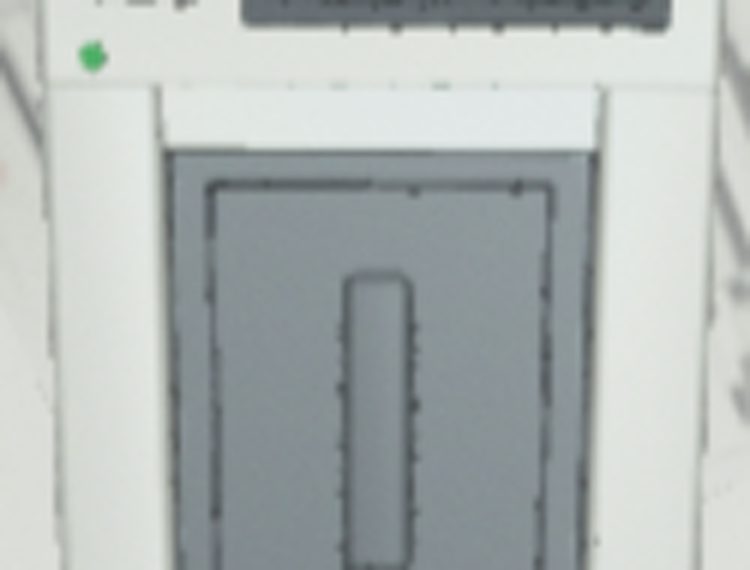

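View pics/w1e.png

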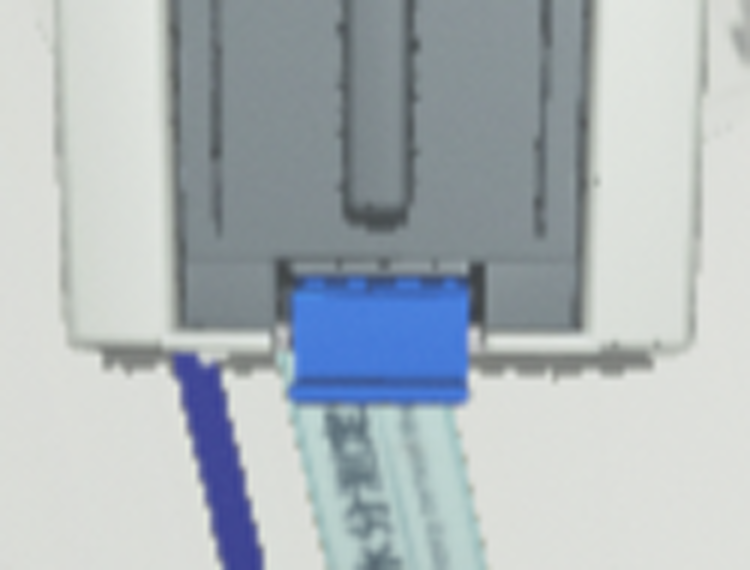

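```bash
cat > fit2.py <<'E'
from fit import *
cw=dict(ctrl.camera("wrist")); cw["world_from_camera"]=np.load("pics/w1T.npy")
d=lambda *P: un(P,250,30,6); e=lambda *P: un(P,250,90,6)
M=[(cw,d(168,152),(7.5,37,50)),(cw,d(595,152),(7.5,-37,50)),(cw,e(72,345),(-90,60,50)),(cw,e(690,350),(-90,-60,50)),(cw,e(182,328),(-85.5,37,50)),(cw,e(580,328),(-85.5,-37,50)),(cw,e(290,390),(-99,17,58)),(cw,e(468,390),(-99,-17,58))]
for sel,nm in ((M,'wrist'),(L+M,'all')):
    f=lambda p:np.concatenate([proj(c,W(p,q))-np.array(u) for c,u,q in sel])
    r=least_squares(f,[.6,-.2,-.2],loss='soft_l1'); print(nm,r.x.round(4)); print(f(r.x).round(1).reshape(-1,2)[-8:].tolist())
p=r.x
for q in [(-99,0,47),(-90,0,47),(-39.5,0,60)]: print(q,W(p,q).round(4))
print(ray(cw,255,188,.06),ray(cw,232,228,.06))
E
python3 fit2.py | grep -v tray
```

```text
both [ 0.5804 -0.1307 -0.1991]
[[-1.0, -1.5], [-0.9, -1.1], [0.5, 0.1], [0.7, -0.8], [-1.4, -0.3], [-1.0, -0.2], [-0.3, -0.6], [-1.7, -0.2], [1.2, 0.8], [-0.0, 0.6], [-0.5, 0.3], [0.3, 0.2], [-0.9, 0.2]]
top [ 0.5784 -0.1323 -0.182 ]
[[-1.1, -0.6], [0.1, 0.0], [0.6, 0.3], [1.2, 0.0], [-0.8, 0.2]]
scene [ 0.581  -0.1301 -0.2036]
[[-0.5, -0.5], [0.1, -0.6], [-1.4, -0.6], [1.4, 0.7], [0.4, 0.5], [-0.2, 0.1], [0.7, -0.0], [-0.6, -0.1]]
bottle [0.667 0.082 0.132]
w100 [0.623 0.057 0.04 ]
w200 [0.591 0.038 0.05 ]
red [0.468 0.313 0.053]
blue [0.479 0.256 0.053]
wrist [ 0.5808 -0.1297 -0.2144]
[[0.5, -0.8], [-0.7, -0.3], [-1.0, 0.2], [0.9, 0.1], [0.7, -0.8], [-0.8, -0.4], [-0.2, 1.7], [0.4, 1.9]]
all [ 0.5807 -0.1298 -0.2111]
[[0.6, -0.6], [-0.7, -0.4], [-0.7, 0.5], [1.2, -0.0], [1.0, -0.6], [-0.5, -0.4], [0.2, 1.8], [0.7, 1.9]]
(-99, 0, 47) [ 0.4839 -0.109   0.047 ]
(-90, 0, 47) [ 0.4927 -0.1109  0.047 ]
(-39.5, 0, 60) [ 0.5421 -0.1215  0.06  ]
[ 0.46255888 -0.03588817  0.06      ] [0.42093624 0.0038553  0.06      ]
```

```bash
python3 -m pendant '[{"rx":0,"ry":0,"rz":0,"tx":0.1,"ty":-0.1,"tz":0.5,"grip":1},{"rx":0,"ry":0,"rz":0,"tx":0.1,"ty":-0.1,"tz":0.5,"grip":1},{"rx":0,"ry":0,"rz":0,"tx":0,"ty":0,"tz":0.5,"grip":1},{"rx":0,"ry":0,"rz":0,"tx":0,"ty":0,"tz":0.5,"grip":1},{"rx":0,"ry":0,"rz":0,"tx":0,"ty":0,"tz":0.5,"grip":1},{"rx":0,"ry":0,"rz":0,"tx":0,"ty":0,"tz":0,"grip":1},{"rx":0,"ry":0,"rz":0,"tx":0,"ty":0,"tz":0,"grip":1}]' 20
python3 - <<'E'
from h import *
st()
c=ctrl.camera("wrist"); cv2.imwrite("pics/w2.png",c["pixels"]); np.save("pics/w2T.npy",c["world_from_camera"])
E
```

```text
time_s: 2.2
ee_pos: [0.4554, -0.1072, 0.199]
eef_rot: [-3.141, -0.004, -0.193]
force: [0.0, -0.4, 1.0]
grip_width: 0.0509
{'time_s': 2.2, 'ee_pos': [0.4554, -0.1072, 0.199], 'eef_rot': [-3.1406, -0.0037, -0.1925], 'force': [0.0091, -0.4006, 1.049], 'moment': [-0.0001, 0.0098, -0.0603], 'grip_width': 0.0509, 'qpos': [-0.3101, 0.2379, 1.8615, 0.0016, 1.0387, 1.4524]}
```

View pics/w2.png

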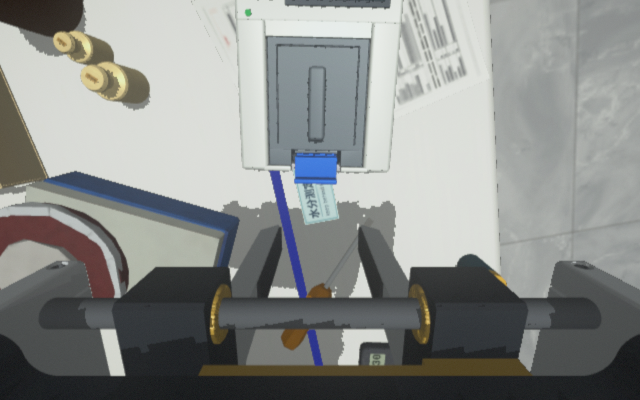

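```bash
python3 -m pendant '[{"rx":0,"ry":0,"rz":0.25,"tx":0,"ty":-0.1,"tz":0.4,"grip":1},{"rx":0,"ry":0,"rz":0,"tx":0,"ty":0,"tz":0.4,"grip":1},{"rx":0,"ry":0,"rz":0,"tx":0,"ty":0,"tz":0.4,"grip":1},{"rx":0,"ry":0,"rz":0,"tx":0,"ty":0,"tz":0.3,"grip":1},{"rx":0,"ry":0,"rz":0,"tx":0,"ty":0,"tz":0,"grip":1},{"rx":0,"ry":0,"rz":0,"tx":0,"ty":0,"tz":0,"grip":1},{"rx":0,"ry":0,"rz":0,"tx":0,"ty":0,"tz":0,"grip":1},{"rx":0,"ry":0,"rz":0,"tx":0,"ty":0,"tz":0,"grip":1}]'
python3 - <<'E'
from h import *
st()
c=ctrl.camera("wrist"); cv2.imwrite("pics/w3.png",c["pixels"]); np.save("pics/w3T.npy",c["world_from_camera"])
E
```

```text
time_s: 2.92
ee_pos: [0.4605, -0.1056, 0.1478]
eef_rot: [3.141, -0.019, -0.208]
force: [0.4, -0.3, -0.4]
grip_width: 0.0007
{'time_s': 2.9167, 'ee_pos': [0.4605, -0.1056, 0.1478], 'eef_rot': [3.1411, -0.019, -0.2078], 'force': [0.3746, -0.3063, -0.3834], 'moment': [0.0229, 0.0012, 0.0276], 'grip_width': 0.0007, 'qpos': [-0.3035, 0.3241, 1.8929, 0.0017, 0.9057, 1.4741]}
```

View pics/w3.png

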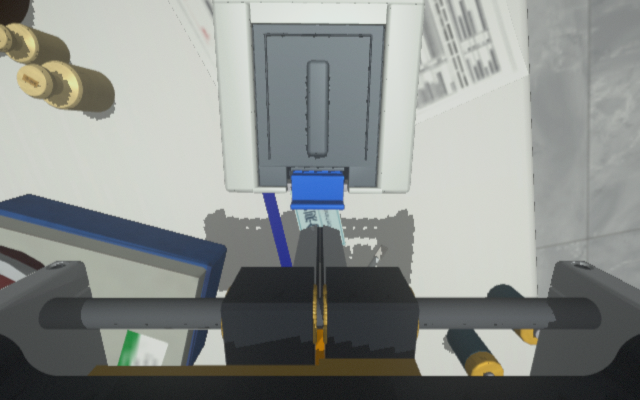

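```bash
python3 -m pendant '[{"rx":0,"ry":-0.27,"rz":0,"tx":0,"ty":-0.03,"tz":0.15,"grip":1},{"rx":0,"ry":0,"rz":0,"tx":0,"ty":0,"tz":0.15,"grip":1},{"rx":0,"ry":0,"rz":0,"tx":0,"ty":0,"tz":0,"grip":1},{"rx":0,"ry":0,"rz":0,"tx":0,"ty":0,"tz":0,"grip":1}]'
```

```text
time_s: 3.3
ee_pos: [0.4616, -0.1046, 0.1362]
eef_rot: [3.141, -0.001, -0.208]
force: [-0.8, -0.0, 1.1]
grip_width: 0.0003
```

```bash
python3 -m pendant '[{"rx":0,"ry":0,"rz":0,"tx":0,"ty":0,"tz":0,"grip":1},{"rx":0,"ry":0,"rz":0,"tx":0,"ty":0,"tz":0,"grip":1}]'
```

```text
time_s: 3.47
ee_pos: [0.4615, -0.1045, 0.136]
eef_rot: [3.141, -0.0, -0.208]
force: [-0.4, -0.3, 0.3]
grip_width: 0.0003
```

```bash
python3 -m pendant '[{"rx":0,"ry":0,"rz":0,"tx":0.12,"ty":0,"tz":0,"grip":1},{"rx":0,"ry":0,"rz":0,"tx":0.12,"ty":0,"tz":0,"grip":1},{"rx":0,"ry":0,"rz":0,"tx":0,"ty":0,"tz":0,"grip":1}]';python3 -m pendant '[{"rx":0,"ry":0,"rz":0,"tx":0.025,"ty":0,"tz":0,"grip":1},{"rx":0,"ry":0,"rz":0,"tx":0,"ty":0,"tz":0,"grip":1}]'; python3 -m pendant '[{"rx":0,"ry":0,"rz":0,"tx":0.025,"ty":0,"tz":0,"grip":1},{"rx":0,"ry":0,"rz":0,"tx":0,"ty":0,"tz":0,"grip":1}]'
```

```text
time_s: 3.72
ee_pos: [0.4718, -0.1067, 0.1362]
eef_rot: [3.141, -0.001, -0.208]
force: [-0.6, 0.7, -0.2]
grip_width: 0.0004
time_s: 3.88
ee_pos: [0.4733, -0.107, 0.1362]
eef_rot: [3.141, -0.001, -0.208]
force: [0.4, -0.4, -0.1]
grip_width: 0.0004
time_s: 4.05
ee_pos: [0.4743, -0.1072, 0.1362]
eef_rot: [3.141, -0.001, -0.208]
force: [-0.4, -0.7, 0.6]
grip_width: 0.0007
```

```bash
python3 -m pendant '[{"rx":0,"ry":0,"rz":0,"tx":0.025,"ty":0,"tz":0,"grip":1},{"rx":0,"ry":0,"rz":0,"tx":0,"ty":0,"tz":0,"grip":1}]';python3 -m pendant '[{"rx":0,"ry":0,"rz":0,"tx":0.025,"ty":0,"tz":0,"grip":1},{"rx":0,"ry":0,"rz":0,"tx":0,"ty":0,"tz":0,"grip":1}]'
python3 - <<'E'
from h import *
c=ctrl.camera("wrist"); cv2.imwrite("pics/w4.png",c["pixels"])
E
```

```text
time_s: 4.22
ee_pos: [0.475, -0.1074, 0.1361]
eef_rot: [3.141, 0.0, -0.208]
force: [-1.2, 0.6, 1.4]
grip_width: 0.0004
time_s: 4.38
ee_pos: [0.4755, -0.1075, 0.136]
eef_rot: [3.141, 0.002, -0.208]
force: [-4.0, 0.4, 2.1]
grip_width: 0.0008
```

View pics/w4.png

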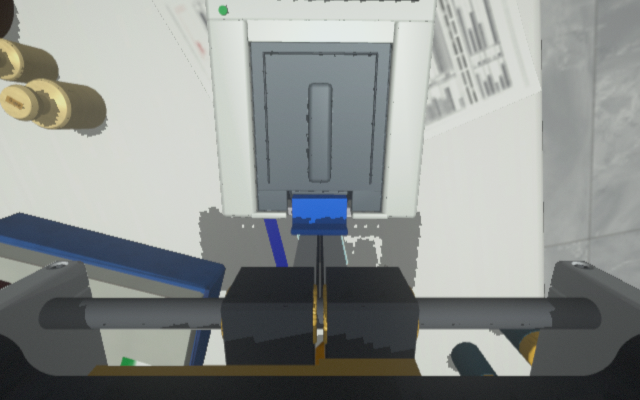

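```bash
python3 -m pendant '[{"rx":0,"ry":0,"rz":0,"tx":0.03,"ty":0,"tz":0,"grip":1},{"rx":0,"ry":0,"rz":0,"tx":0,"ty":0,"tz":0,"grip":1}]';python3 -m pendant '[{"rx":0,"ry":0,"rz":0,"tx":0.03,"ty":0,"tz":0,"grip":1},{"rx":0,"ry":0,"rz":0,"tx":0,"ty":0,"tz":0,"grip":1}]';python3 -m pendant '[{"rx":0,"ry":0,"rz":0,"tx":0,"ty":0,"tz":0,"grip":1},{"rx":0,"ry":0,"rz":0,"tx":0,"ty":0,"tz":0,"grip":1}]'; python3 -c "
from h import *
st()"
```

```text
time_s: 4.6
ee_pos: [0.4762, -0.1076, 0.1359]
eef_rot: [3.141, 0.004, -0.208]
force: [-6.2, 0.9, 5.0]
grip_width: 0.0005
time_s: 4.77
ee_pos: [0.4766, -0.1077, 0.1357]
eef_rot: [3.141, 0.007, -0.208]
force: [-5.7, 0.2, 5.2]
grip_width: 0.0007
time_s: 4.93
ee_pos: [0.4762, -0.1077, 0.1357]
eef_rot: [3.141, 0.008, -0.208]
force: [-3.9, 0.8, 3.6]
grip_width: 0.0008
{'time_s': 4.9333, 'ee_pos': [0.4762, -0.1077, 0.1357], 'eef_rot': [3.141, 0.0084, -0.2077], 'force': [-3.9005, 0.7941, 3.6167], 'moment': [0.1392, 0.6761, -0.0315], 'grip_width': 0.0008, 'qpos': [-0.2969, 0.3835, 1.8435, -0.0016, 0.923, 1.4826]}
```

```bash
python3 -m pendant '[{"rx":0,"ry":0.12,"rz":0,"tx":0.02,"ty":0,"tz":-0.02,"grip":1},{"rx":0,"ry":0.05,"rz":0,"tx":0.02,"ty":0,"tz":-0.01,"grip":1}]';python3 -m pendant '[{"rx":0,"ry":0.05,"rz":0,"tx":0.02,"ty":0,"tz":-0.01,"grip":1},{"rx":0,"ry":0.05,"rz":0,"tx":0.02,"ty":0,"tz":-0.01,"grip":1}]'
```

```text
time_s: 5.1
ee_pos: [0.4766, -0.1077, 0.1361]
eef_rot: [3.141, 0.0, -0.208]
force: [-8.3, 2.8, 0.3]
grip_width: 0.0003
time_s: 5.27
ee_pos: [0.4765, -0.1076, 0.1357]
eef_rot: [3.142, -0.001, -0.208]
force: [-9.4, 1.0, 3.0]
grip_width: 0.0003
```

```bash
python3 -m pendant '[{"rx":0,"ry":0.06,"rz":0,"tx":0.03,"ty":0,"tz":-0.02,"grip":1},{"rx":0,"ry":0.06,"rz":0,"tx":0.03,"ty":0,"tz":-0.02,"grip":1}]';python3 -m pendant '[{"rx":0,"ry":0.06,"rz":0,"tx":0.03,"ty":0,"tz":-0.02,"grip":1},{"rx":0,"ry":0.06,"rz":0,"tx":0.03,"ty":0,"tz":-0.02,"grip":1}]'
```

```text
time_s: 5.43
ee_pos: [0.4768, -0.1077, 0.1359]
eef_rot: [-3.141, -0.003, -0.208]
force: [-10.8, 0.2, -0.2]
grip_width: 0.0004
time_s: 5.6
ee_pos: [0.4767, -0.1077, 0.1358]
eef_rot: [-3.141, -0.003, -0.208]
force: [-11.2, 1.5, 1.6]
grip_width: -0.0
```

```bash
python3 -m pendant '[{"rx":0,"ry":0.09,"rz":0,"tx":0.04,"ty":0,"tz":-0.025,"grip":1},{"rx":0,"ry":0.09,"rz":0,"tx":0.04,"ty":0,"tz":-0.025,"grip":1}]';python3 -m pendant '[{"rx":0,"ry":0.09,"rz":0,"tx":0.045,"ty":0,"tz":-0.025,"grip":1},{"rx":0,"ry":0.09,"rz":0,"tx":0.045,"ty":0,"tz":-0.025,"grip":1}]'
```

```text
time_s: 5.77
ee_pos: [0.477, -0.1077, 0.1358]
eef_rot: [-3.141, -0.006, -0.208]
force: [-13.2, 0.6, 0.0]
grip_width: 0.0004
time_s: 5.93
ee_pos: [0.4772, -0.1078, 0.1356]
eef_rot: [-3.141, -0.007, -0.207]
force: [-15.2, 1.5, 2.9]
grip_width: 0.0003
```

```bash
python3 -m pendant '[{"rx":0,"ry":0.1,"rz":0,"tx":0.05,"ty":0,"tz":-0.03,"grip":1},{"rx":0,"ry":0.1,"rz":0,"tx":0.05,"ty":0,"tz":-0.04,"grip":1}]';python3 -m pendant '[{"rx":0,"ry":0.1,"rz":0,"tx":0.05,"ty":0,"tz":-0.06,"grip":1}]'
```

```text
time_s: 6.1
ee_pos: [0.4773, -0.1078, 0.136]
eef_rot: [-3.14, -0.008, -0.207]
force: [-15.0, 1.7, -1.1]
grip_width: 0.0003
time_s: 6.18
ee_pos: [0.4772, -0.1078, 0.1368]
eef_rot: [-3.14, -0.008, -0.207]
force: [-15.0, 1.2, -2.1]
grip_width: 0.0004
```

```bash
python3 -m pendant '[{"rx":0,"ry":0.1,"rz":0,"tx":0.055,"ty":0,"tz":-0.06,"grip":1}]';python3 -m pendant '[{"rx":0,"ry":0.1,"rz":0,"tx":0.055,"ty":0,"tz":-0.06,"grip":1}]'; python3 - <<'E'
from h import *
c=ctrl.camera("wrist"); crop(c["pixels"],240,160,150,110,5,"pics/w5.png")
c=ctrl.camera("scene"); crop(c["pixels"],280,225,130,97,6,"pics/s5.png")
E
```

```text
time_s: 6.27
ee_pos: [0.4772, -0.1078, 0.1378]
eef_rot: [-3.14, -0.008, -0.207]
force: [-15.1, 1.2, -1.1]
grip_width: 0.0005
time_s: 6.35
ee_pos: [0.4773, -0.1078, 0.1387]
eef_rot: [-3.139, -0.008, -0.207]
force: [-16.0, 0.8, -0.2]
grip_width: 0.0009
```

View pics/w5.png

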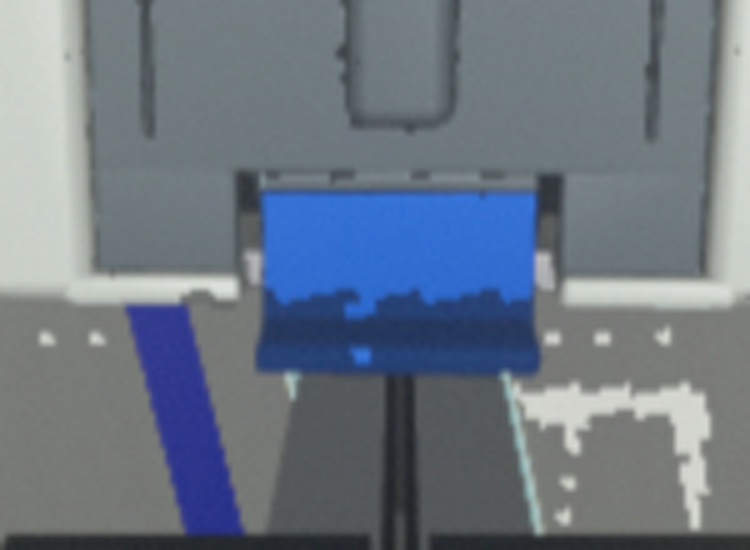

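View pics/s5.png

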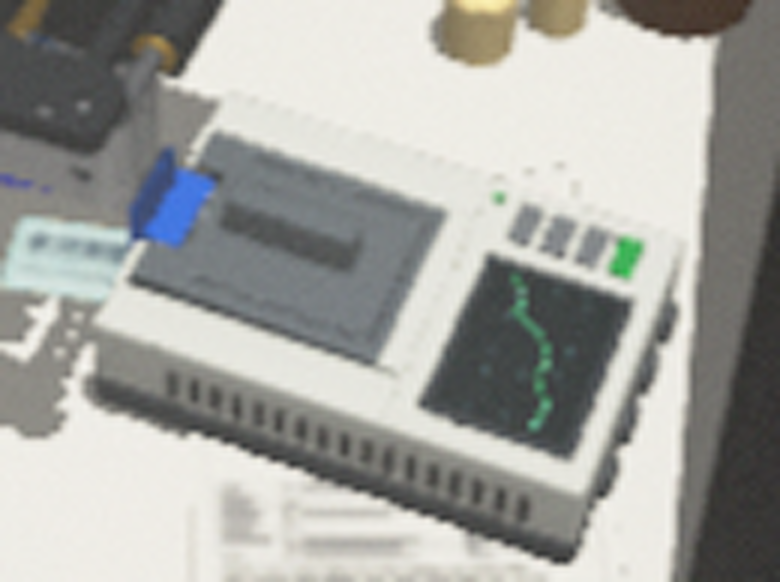

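```bash
python3 -m pendant '[{"rx":0,"ry":0.1,"rz":0,"tx":0.055,"ty":0,"tz":-0.06,"grip":1},{"rx":0,"ry":0.1,"rz":0,"tx":0.055,"ty":0,"tz":-0.06,"grip":1}]';python3 -m pendant '[{"rx":0,"ry":0.1,"rz":0,"tx":0.055,"ty":0,"tz":-0.07,"grip":1},{"rx":0,"ry":0.1,"rz":0,"tx":0.055,"ty":0,"tz":-0.07,"grip":1}]'; python3 - <<'E'
from h import *
c=ctrl.camera("wrist"); crop(c["pixels"],240,160,150,110,5,"pics/w6.png")
c=ctrl.camera("scene"); crop(c["pixels"],280,225,130,97,6,"pics/s6.png")
E
```

```text
time_s: 6.62
ee_pos: [0.4773, -0.1078, 0.1406]
eef_rot: [-3.139, -0.007, -0.207]
force: [-16.5, 1.8, -1.3]
grip_width: 0.0008
time_s: 6.78
ee_pos: [0.4774, -0.1078, 0.1432]
eef_rot: [-3.138, -0.006, -0.207]
force: [-15.5, 0.8, -0.0]
grip_width: 0.0008
```

View pics/w6.png

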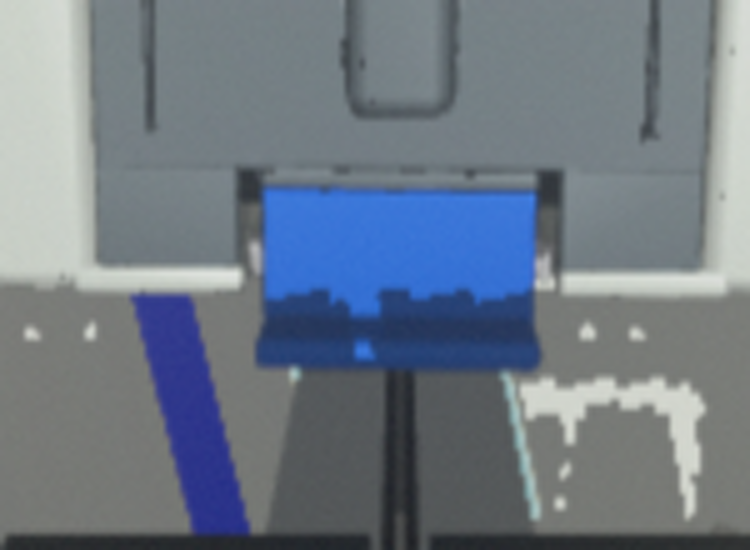

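View pics/s6.png

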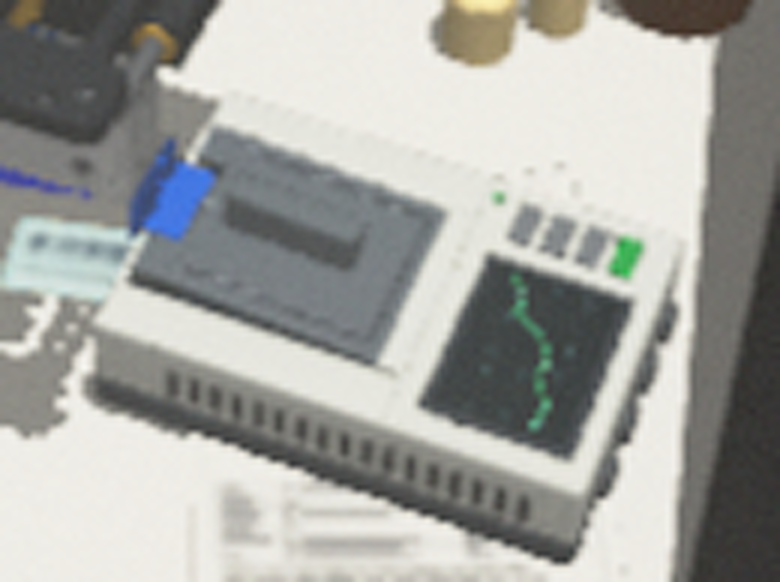

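```bash
python3 -m pendant '[{"rx":0,"ry":0.1,"rz":0,"tx":0.055,"ty":0,"tz":-0.07,"grip":1},{"rx":0,"ry":0.1,"rz":0,"tx":0.055,"ty":0,"tz":-0.07,"grip":1}]';python3 -m pendant '[{"rx":0,"ry":0.1,"rz":0,"tx":0.05,"ty":0,"tz":-0.06,"grip":1}]'; python3 - <<'E'
from h import *
c=ctrl.camera("scene"); crop(c["pixels"],280,225,130,97,6,"pics/s7.png")
E
```

```text
time_s: 7.05
ee_pos: [0.4775, -0.1079, 0.1459]
eef_rot: [-3.138, -0.006, -0.206]
force: [-15.4, 2.0, 0.1]
grip_width: 0.0007
time_s: 7.13
ee_pos: [0.4774, -0.1078, 0.1469]
eef_rot: [-3.138, -0.006, -0.206]
force: [-14.7, 2.3, 0.1]
grip_width: 0.0002
```

View pics/s7.png

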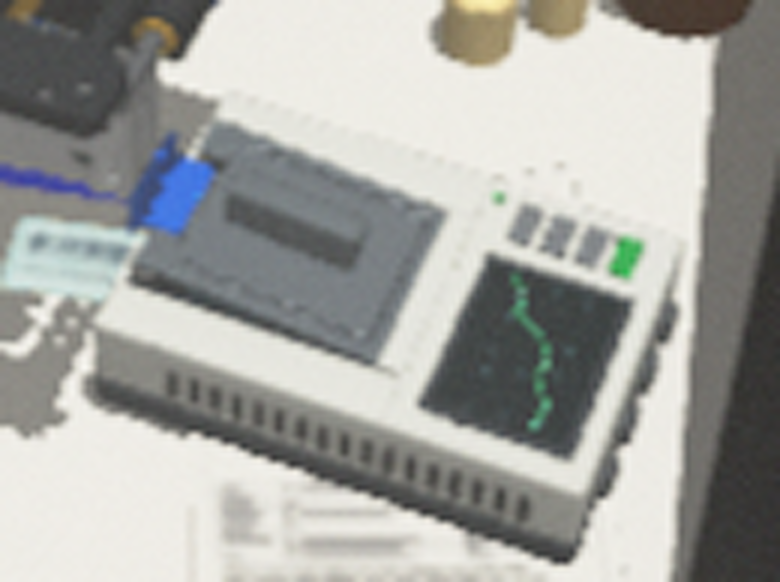

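```bash
python3 - <<'E'
from h import *
c=ctrl.camera("scene")
p=(.5807,-.1298,-.21)
def W(q):
    a,n=np.cos(p[2]),np.sin(p[2]); x,y,z=np.array(q)/1000
    return np.array([p[0]+a*x-n*y,p[1]+n*x+a*y,z])
for h in (0,6,8,10,12):
    print(h,[((proj(c,W((-85.5,s,50+h)))-[280,225]+.5)*6).round(0) for s in (37,-37)])
img=c["pixels"]; crop(img,295,230,60,45,13,"pics/s8.png")
E
```

```text
0 [array([210., 137.]), array([128., 281.])]
6 [array([211., 126.]), array([128., 270.])]
8 [array([211., 122.]), array([128., 266.])]
10 [array([211., 118.]), array([128., 263.])]
12 [array([211., 115.]), array([128., 259.])]
```

View pics/s8.png

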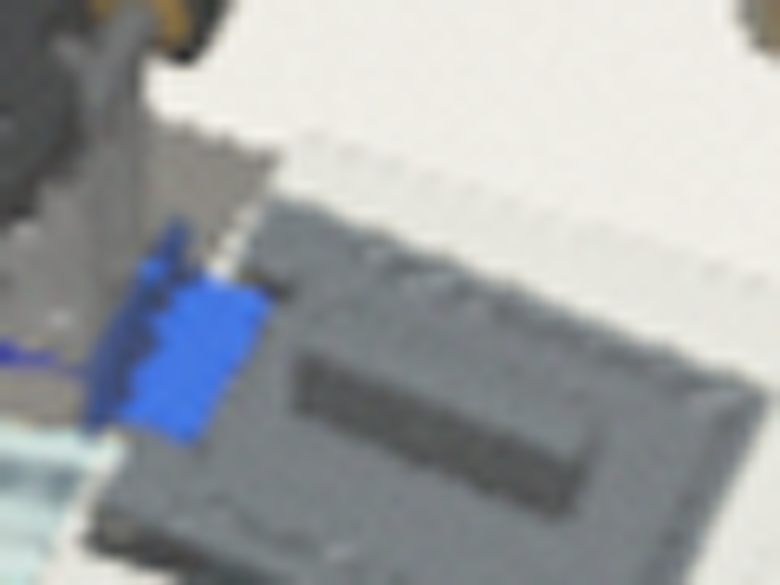

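```bash
python3 -m pendant '[{"rx":0,"ry":0.1,"rz":0,"tx":0.055,"ty":0,"tz":-0.06,"grip":1}]'; python3 -m pendant '[{"rx":0,"ry":-0.1,"rz":0,"tx":-0.1,"ty":0,"tz":-0.03,"grip":1},{"rx":0,"ry":0,"rz":0,"tx":-0.2,"ty":0,"tz":0,"grip":1},{"rx":0,"ry":0,"rz":0,"tx":-0.2,"ty":0,"tz":0,"grip":1},{"rx":0,"ry":0,"rz":0,"tx":0,"ty":0,"tz":0,"grip":1}]'; python3 - <<'E'
from h import *
c=ctrl.camera("wrist"); cv2.imwrite("pics/w9.png",c["pixels"])
c=ctrl.camera("scene"); crop(c["pixels"],295,230,60,45,13,"pics/s9.png")
E
```

```text
time_s: 7.32
ee_pos: [0.4776, -0.1078, 0.1479]
eef_rot: [-3.138, -0.006, -0.206]
force: [-15.8, 0.6, 0.3]
grip_width: 0.0007
time_s: 7.65
ee_pos: [0.4565, -0.1035, 0.1485]
eef_rot: [-3.138, 0.001, -0.206]
force: [0.4, 0.1, 0.1]
grip_width: 0.0006
```

View pics/s9.png

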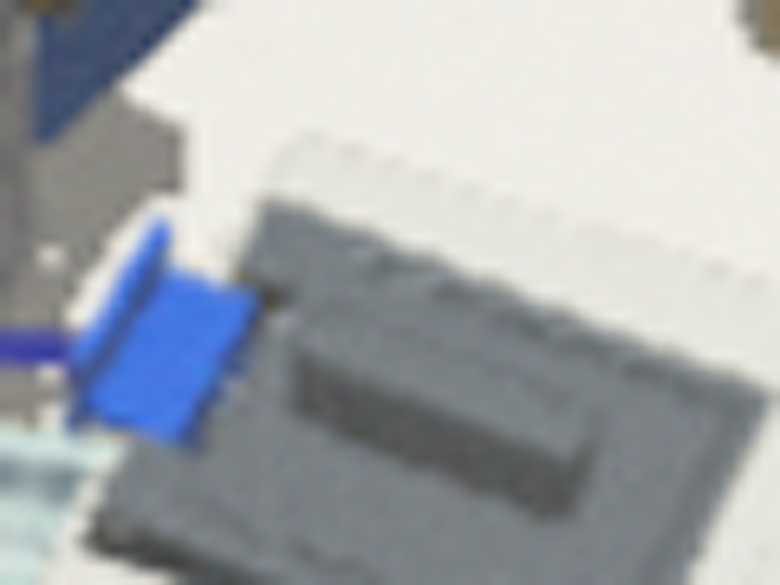

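View pics/w9.png

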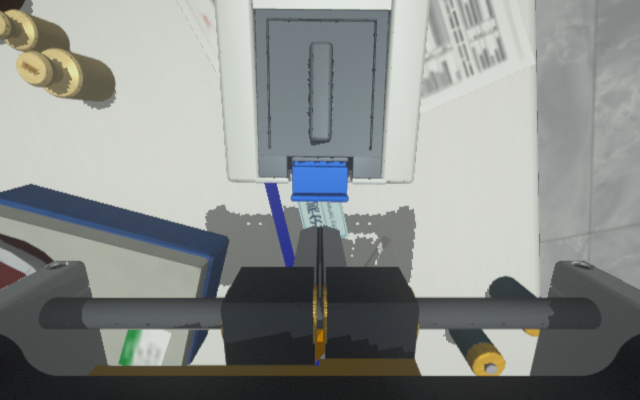

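```bash
python3 -m pendant '[{"rx":0,"ry":0,"rz":0,"tx":0,"ty":0,"tz":-0.7,"grip":0.15},{"rx":0,"ry":0,"rz":0,"tx":0,"ty":0,"tz":-0.7,"grip":0.15},{"rx":0,"ry":0,"rz":0,"tx":0.5,"ty":0,"tz":-0.3,"grip":0.15},{"rx":0,"ry":0,"rz":0,"tx":0.6,"ty":0,"tz":0,"grip":0.15},{"rx":0,"ry":0,"rz":0,"tx":0.6,"ty":0,"tz":0,"grip":0.15},{"rx":0,"ry":0,"rz":0,"tx":0.5,"ty":0,"tz":0,"grip":0.15},{"rx":0,"ry":-0.6,"rz":0.06,"tx":0,"ty":0,"tz":0,"grip":0.15},{"rx":0,"ry":-0.6,"rz":0,"tx":0,"ty":0,"tz":0,"grip":0.15}]' 15
python3 - <<'E'
from h import *
st()
c=ctrl.camera("wrist"); cv2.imwrite("pics/w10.png",c["pixels"]); np.save("pics/w10T.npy",c["world_from_camera"])
E
```

```text
time_s: 8.42
ee_pos: [0.5494, -0.1231, 0.2229]
eef_rot: [-3.138, 0.076, -0.21]
force: [-0.9, -0.4, -0.1]
grip_width: 0.0397
{'time_s': 8.4167, 'ee_pos': [0.5494, -0.1231, 0.2229], 'eef_rot': [-3.138, 0.0756, -0.2104], 'force': [-0.8851, -0.3558, -0.1376], 'moment': [0.0254, 0.0458, 0.006], 'grip_width': 0.0397, 'qpos': [-0.2849, 0.4328, 1.5342, -0.0021, 1.2502, 1.4971]}
```

View pics/w10.png

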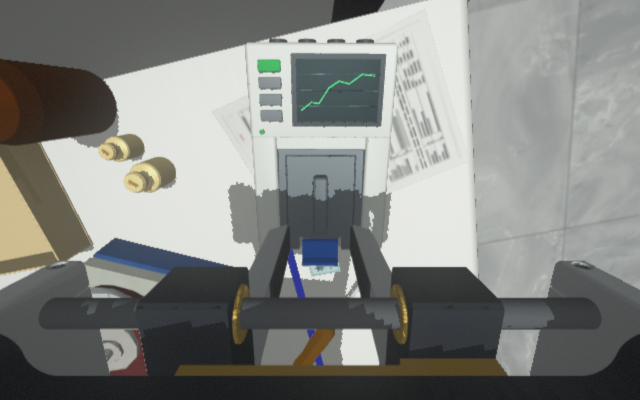

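```bash
python3 -m pendant '[{"rx":0,"ry":-0.15,"rz":0,"tx":0.06,"ty":0,"tz":0.5,"grip":0.15},{"rx":0,"ry":0,"rz":0,"tx":0.06,"ty":0,"tz":0.5,"grip":0.15},{"rx":0,"ry":0,"rz":0,"tx":0.03,"ty":0,"tz":0.4,"grip":0.15},{"rx":0,"ry":0,"rz":0,"tx":0,"ty":0,"tz":0,"grip":0.15},{"rx":0,"ry":0,"rz":0,"tx":0,"ty":0,"tz":0,"grip":0.15}]'
python3 - <<'E'
from h import *
st()
c=ctrl.camera("wrist"); cv2.imwrite("pics/w11.png",c["pixels"]);c=ctrl.camera("scene"); crop(c["pixels"],280,205,150,112,5,"pics/s11.png")
E
```

```text
time_s: 8.88
ee_pos: [0.5528, -0.1236, 0.1657]
eef_rot: [-3.138, 0.081, -0.21]
force: [-0.4, -0.3, 0.9]
grip_width: 0.0397
{'time_s': 8.8833, 'ee_pos': [0.5528, -0.1236, 0.1657], 'eef_rot': [-3.1381, 0.0808, -0.2099], 'force': [-0.3726, -0.3208, 0.9089], 'moment': [0.0345, -0.0776, -0.0474], 'grip_width': 0.0397, 'qpos': [-0.2839, 0.5113, 1.5651, -0.0028, 1.146, 1.4981]}
```

View pics/w11.png

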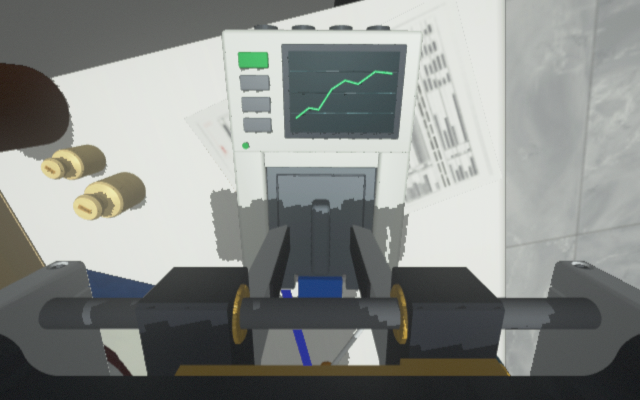

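View pics/s11.png

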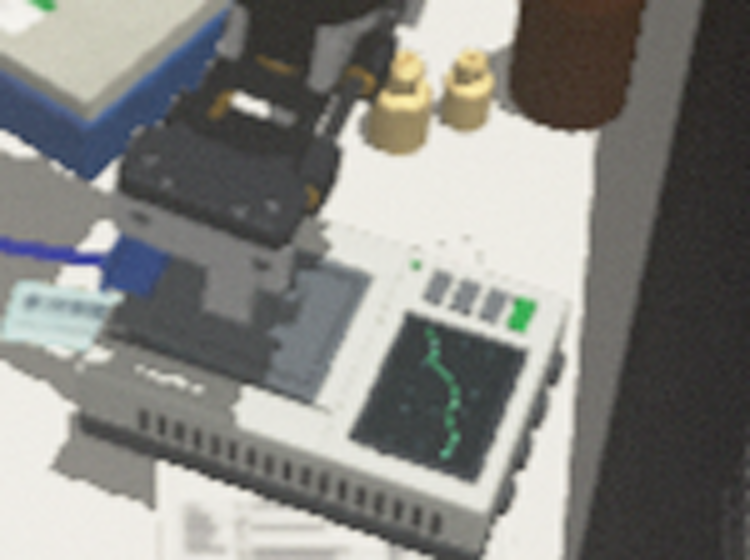

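```bash
python3 -m pendant '[{"rx":0,"ry":0,"rz":0,"tx":0,"ty":0,"tz":0.12,"grip":0.15},{"rx":0,"ry":0,"rz":0,"tx":0,"ty":0,"tz":0.1,"grip":0.15},{"rx":0,"ry":0,"rz":0,"tx":0,"ty":0,"tz":0,"grip":0.15}]'; python3 -m pendant '[{"rx":0,"ry":0,"rz":0,"tx":0,"ty":0,"tz":0,"grip":0.5},{"rx":0,"ry":0,"rz":0,"tx":0,"ty":0,"tz":0,"grip":0.6}]';  python3 -m pendant '[{"rx":0,"ry":0,"rz":0,"tx":0,"ty":0,"tz":0,"grip":0.7},{"rx":0,"ry":0,"rz":0,"tx":0,"ty":0,"tz":0,"grip":0.7}]'
```

```text
time_s: 9.23
ee_pos: [0.5528, -0.1237, 0.1595]
eef_rot: [-3.138, 0.076, -0.21]
force: [-0.2, -0.2, -0.7]
grip_width: 0.0398
time_s: 9.4
ee_pos: [0.553, -0.1237, 0.16]
eef_rot: [-3.139, 0.075, -0.21]
force: [-0.6, 0.4, -0.4]
grip_width: 0.03
time_s: 9.57
ee_pos: [0.5531, -0.1238, 0.1604]
eef_rot: [-3.139, 0.074, -0.21]
force: [-0.4, -0.8, 0.4]
grip_width: 0.017
```

```bash
python3 -m pendant '[{"rx":0,"ry":-0.1,"rz":0,"tx":-0.03,"ty":0,"tz":0.1,"grip":0.7},{"rx":0,"ry":0,"rz":0,"tx":0,"ty":0,"tz":0.06,"grip":0.7}]'; python3 -m pendant '[{"rx":0,"ry":0,"rz":0,"tx":0,"ty":0,"tz":0.04,"grip":0.7}]'; python3 -m pendant '[{"rx":0,"ry":0,"rz":0,"tx":0,"ty":0,"tz":0,"grip":0.7}]'
```

```text
time_s: 9.73
ee_pos: [0.5516, -0.1235, 0.1543]
eef_rot: [-3.139, 0.08, -0.21]
force: [0.3, 0.8, -0.4]
grip_width: 0.014
time_s: 9.82
ee_pos: [0.5513, -0.1234, 0.1524]
eef_rot: [-3.139, 0.081, -0.21]
force: [-0.2, 0.4, 0.1]
grip_width: 0.0144
time_s: 9.9
ee_pos: [0.5512, -0.1233, 0.1518]
eef_rot: [-3.139, 0.082, -0.21]
force: [-0.1, -0.6, 0.0]
grip_width: 0.0142
```

Close on the fin (15 N).

```bash
python3 -m pendant '[{"rx":0,"ry":0,"rz":0,"tx":0,"ty":0,"tz":-0.01,"grip":1},{"rx":0,"ry":0,"rz":0,"tx":0,"ty":0,"tz":-0.01,"grip":1},{"rx":0,"ry":0,"rz":0,"tx":0,"ty":0,"tz":0,"grip":1}]' 15; python3 - <<'E'
from h import *
st()
c=ctrl.camera("wrist"); cv2.imwrite("pics/w12.png",c["pixels"]);c=ctrl.camera("scene"); crop(c["pixels"],280,205,150,112,5,"pics/s12.png")
E
```

```text
time_s: 10.15
ee_pos: [0.551, -0.1233, 0.1522]
eef_rot: [-3.139, 0.083, -0.21]
force: [0.1, -0.2, -1.5]
grip_width: 0.0117
{'time_s': 10.15, 'ee_pos': [0.551, -0.1233, 0.1522], 'eef_rot': [-3.1385, 0.0825, -0.2099], 'force': [0.1193, -0.1516, -1.4897], 'moment': [0.0394, -0.0606, 0.0155], 'grip_width': 0.0117, 'qpos': [-0.2841, 0.527, 1.5774, -0.0034, 1.1197, 1.4984]}
```

View pics/s12.png

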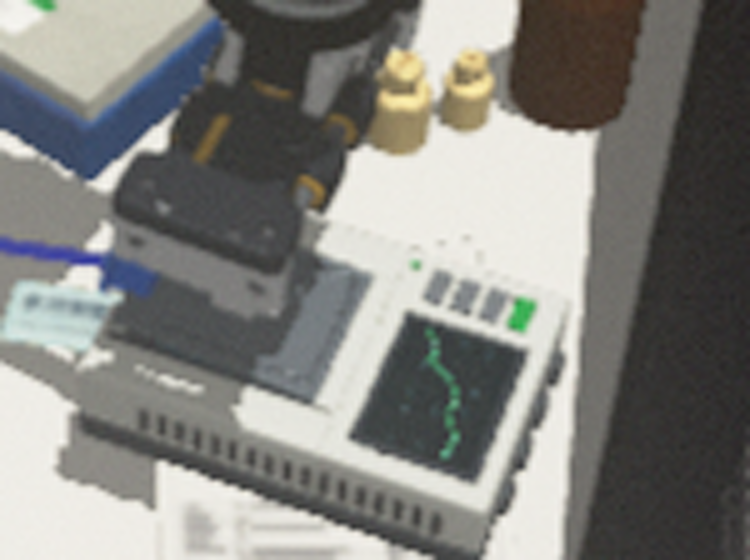

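```bash
python3 -m pendant '[{"rx":0,"ry":-0.15,"rz":0,"tx":0,"ty":0,"tz":-0.03,"grip":1},{"rx":0,"ry":-0.05,"rz":0,"tx":-0.03,"ty":0,"tz":-0.02,"grip":1}]'; python3 -m pendant '[{"rx":0,"ry":0,"rz":0,"tx":-0.05,"ty":0,"tz":-0.01,"grip":1},{"rx":0,"ry":0,"rz":0,"tx":-0.05,"ty":0,"tz":-0.01,"grip":1}]'
```

```text
time_s: 10.42
ee_pos: [0.55, -0.1231, 0.1542]
eef_rot: [-3.139, 0.098, -0.21]
force: [1.7, -0.2, -4.8]
grip_width: 0.012
time_s: 10.58
ee_pos: [0.546, -0.1223, 0.1553]
eef_rot: [-3.139, 0.098, -0.21]
force: [0.8, 0.4, -1.6]
grip_width: 0.0118
```

```bash
python3 -m pendant '[{"rx":0,"ry":0,"rz":0,"tx":-0.05,"ty":0,"tz":-0.01,"grip":1},{"rx":0,"ry":0,"rz":0,"tx":-0.05,"ty":0,"tz":-0.01,"grip":1}]'; python3 -m pendant '[{"rx":0,"ry":0,"rz":0,"tx":-0.05,"ty":0,"tz":-0.01,"grip":1},{"rx":0,"ry":0,"rz":0,"tx":-0.04,"ty":0,"tz":-0.01,"grip":1}]'; python3 - <<'E'
from h import *
st()
c=ctrl.camera("wrist"); cv2.imwrite("pics/w13.png",c["pixels"]);c=ctrl.camera("scene"); crop(c["pixels"],280,205,150,112,5,"pics/s13.png")
E
```

```text
time_s: 10.75
ee_pos: [0.5417, -0.1213, 0.1567]
eef_rot: [-3.139, 0.098, -0.21]
force: [-0.2, 0.3, -0.5]
grip_width: 0.0118
time_s: 10.92
ee_pos: [0.5378, -0.1205, 0.1582]
eef_rot: [-3.139, 0.098, -0.21]
force: [0.1, 0.5, -1.7]
grip_width: 0.0116
{'time_s': 10.9167, 'ee_pos': [0.5378, -0.1205, 0.1582], 'eef_rot': [-3.1385, 0.0981, -0.2098], 'force': [0.0742, 0.5467, -1.6873], 'moment': [0.0092, 0.009, 0.0646], 'grip_width': 0.0116, 'qpos': [-0.2855, 0.4979, 1.6071, -0.0048, 1.1347, 1.4975]}
```

View pics/s13.png

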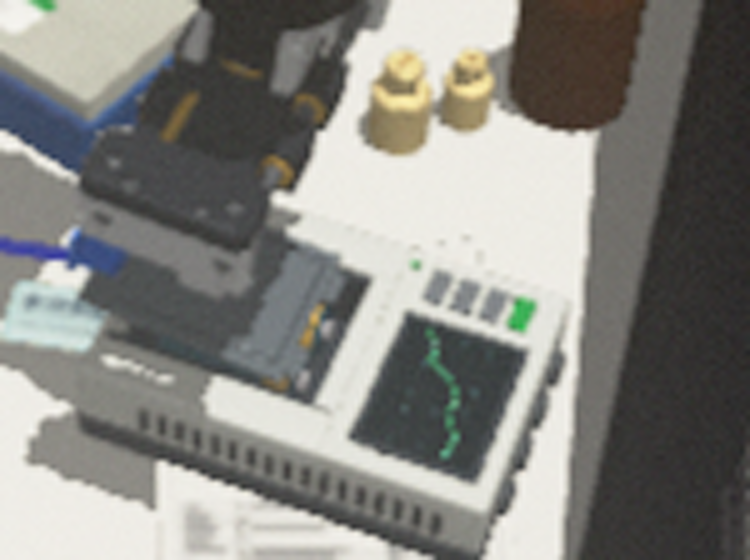

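View pics/w13.png

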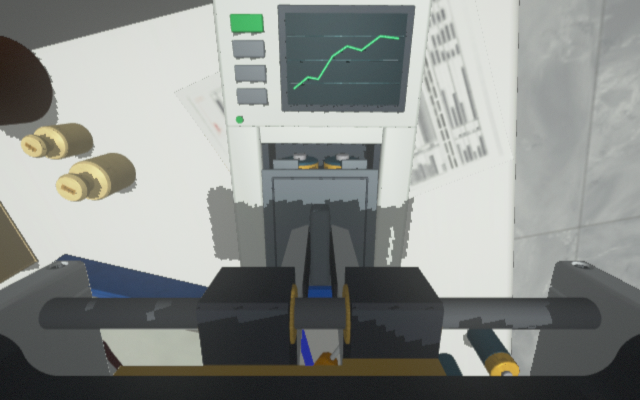

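```bash
python3 -m pendant '[{"rx":0,"ry":0,"rz":0,"tx":-0.1,"ty":0,"tz":-0.3,"grip":1},{"rx":0,"ry":0,"rz":0,"tx":-0.1,"ty":0,"tz":-0.5,"grip":1},{"rx":0,"ry":0,"rz":0,"tx":-0.1,"ty":0,"tz":-0.7,"grip":1},{"rx":0,"ry":0,"rz":0,"tx":-0.1,"ty":0,"tz":-0.7,"grip":1},{"rx":0,"ry":0,"rz":0,"tx":-0.1,"ty":0,"tz":-0.7,"grip":1},{"rx":0,"ry":0,"rz":0,"tx":-0.1,"ty":0,"tz":-0.7,"grip":1},{"rx":0,"ry":0,"rz":0,"tx":-0.1,"ty":0,"tz":-0.5,"grip":1},{"rx":0,"ry":0,"rz":0,"tx":0,"ty":0,"tz":0,"grip":1}]'; python3 - <<'E'
from h import *
st()
c=ctrl.camera("top"); cv2.imwrite("pics/t14.png",c["pixels"]);c2=ctrl.camera("scene"); cv2.imwrite("pics/s14.png",c2["pixels"])
print(ray(c,320,155,0),ray(c,190,155,0),ray(c,420,155,0))
E
```

```text
time_s: 11.68
ee_pos: [0.5235, -0.1179, 0.337]
eef_rot: [-3.138, 0.099, -0.21]
force: [1.0, -0.0, -0.8]
grip_width: 0.0121
{'time_s': 11.6833, 'ee_pos': [0.5235, -0.1179, 0.337], 'eef_rot': [-3.1385, 0.0986, -0.2099], 'force': [1.0498, -0.0353, -0.8321], 'moment': [-0.0055, -0.0719, -0.0485], 'grip_width': 0.0121, 'qpos': [-0.2882, 0.2845, 1.4625, -0.0046, 1.4931, 1.4932]}
[0.68713622 0.02497456 0.        ] [0.68811578 0.41572172 0.        ] [ 0.6863822  -0.27580244  0.        ]
```

View pics/s14.png

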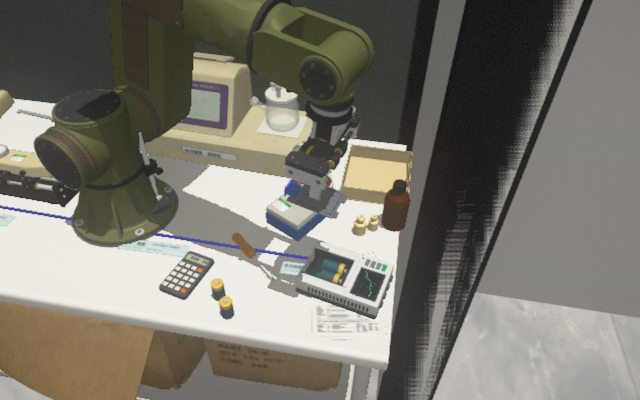

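View pics/t14.png

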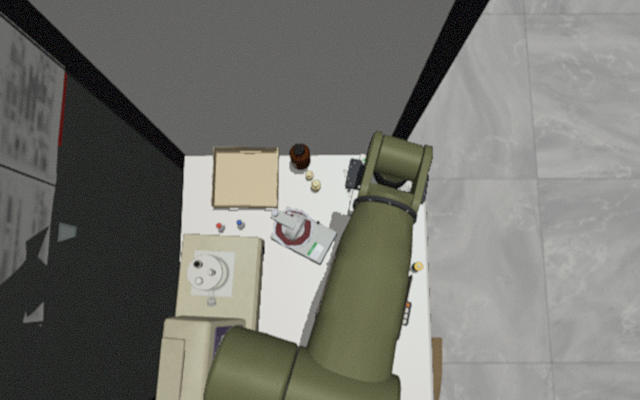

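```bash
python3 -m pendant '[{"rx":0,"ry":0.7,"rz":0,"tx":0,"ty":0,"tz":0,"grip":1},{"rx":0,"ry":0.7,"rz":0,"tx":0,"ty":0,"tz":0,"grip":1},{"rx":0,"ry":0,"rz":-1,"tx":0,"ty":0,"tz":0,"grip":1},{"rx":0,"ry":0,"rz":-1,"tx":0,"ty":0,"tz":0,"grip":1},{"rx":0,"ry":0,"rz":-1,"tx":0,"ty":0,"tz":0,"grip":1},{"rx":0,"ry":0,"rz":-1,"tx":0,"ty":0,"tz":0,"grip":1},{"rx":0,"ry":0,"rz":-1,"tx":0,"ty":0,"tz":0,"grip":1},{"rx":0,"ry":0,"rz":-1,"tx":0,"ty":0,"tz":0,"grip":1}]'; python3 -m pendant '[{"rx":0,"ry":0,"rz":-1,"tx":0,"ty":0,"tz":0,"grip":1},{"rx":0,"ry":0,"rz":-1,"tx":0,"ty":0,"tz":0,"grip":1},{"rx":0,"ry":0,"rz":-1,"tx":0,"ty":0,"tz":0,"grip":1},{"rx":0,"ry":0,"rz":-1,"tx":0,"ty":0,"tz":0,"grip":1},{"rx":0,"ry":0,"rz":-1,"tx":0,"ty":0,"tz":0,"grip":1},{"rx":0,"ry":0,"rz":-1,"tx":0,"ty":0,"tz":0,"grip":1},{"rx":0,"ry":0,"rz":-1,"tx":0,"ty":0,"tz":0,"grip":1},{"rx":0,"ry":0,"rz":-1,"tx":0,"ty":0,"tz":0,"grip":1}]'
```

```text
time_s: 12.45
ee_pos: [0.5205, -0.117, 0.3176]
eef_rot: [-3.127, 0.019, 0.225]
force: [0.3, 0.6, -1.1]
grip_width: 0.0114
time_s: 13.12
ee_pos: [0.5173, -0.1161, 0.3007]
eef_rot: [-3.096, 0.019, 0.812]
force: [0.2, 0.4, -0.6]
grip_width: 0.0118
```

```bash
python3 -m pendant '[{"rx":0,"ry":0,"rz":-1,"tx":0,"ty":0,"tz":-0.15,"grip":1},{"rx":0,"ry":0,"rz":-1,"tx":0,"ty":0,"tz":-0.15,"grip":1},{"rx":0,"ry":0,"rz":-1,"tx":0,"ty":0,"tz":-0.15,"grip":1},{"rx":0,"ry":0,"rz":-1,"tx":0,"ty":0,"tz":-0.15,"grip":1},{"rx":0,"ry":0,"rz":-1,"tx":0,"ty":0,"tz":-0.15,"grip":1},{"rx":0,"ry":0,"rz":-1,"tx":0,"ty":0,"tz":-0.15,"grip":1},{"rx":0,"ry":0,"rz":-1,"tx":0,"ty":0,"tz":-0.15,"grip":1},{"rx":0,"ry":0,"rz":-1,"tx":0,"ty":0,"tz":-0.15,"grip":1}]'; python3 -m pendant '[{"rx":0,"ry":0,"rz":-1,"tx":0,"ty":0,"tz":-0.15,"grip":1},{"rx":0,"ry":0,"rz":-1,"tx":0,"ty":0,"tz":-0.15,"grip":1},{"rx":0,"ry":0,"rz":-1,"tx":0,"ty":0,"tz":-0.15,"grip":1},{"rx":0,"ry":0,"rz":-1,"tx":0,"ty":0,"tz":-0.15,"grip":1},{"rx":0,"ry":0,"rz":-1,"tx":0,"ty":0,"tz":-0.15,"grip":1},{"rx":0,"ry":0,"rz":-1,"tx":0,"ty":0,"tz":-0.15,"grip":1},{"rx":0,"ry":0,"rz":-1,"tx":0,"ty":0,"tz":-0.1,"grip":1},{"rx":0,"ry":0,"rz":-1,"tx":0,"ty":0,"tz":-0.1,"grip":1}]'
```

```text
time_s: 13.78
ee_pos: [0.517, -0.1162, 0.3323]
eef_rot: [-3.063, -0.013, 1.399]
force: [-0.3, -0.2, -1.5]
grip_width: 0.0118
time_s: 14.45
ee_pos: [0.5191, -0.117, 0.3618]
eef_rot: [-3.064, -0.071, 1.984]
force: [0.7, 0.8, -1.6]
grip_width: 0.0119
```

```bash
python3 -m pendant '[{"rx":0,"ry":0,"rz":-1,"tx":0,"ty":0,"tz":0,"grip":1},{"rx":0,"ry":0,"rz":-1,"tx":0,"ty":0,"tz":0,"grip":1},{"rx":0,"ry":0,"rz":-1,"tx":0,"ty":0,"tz":-0.05,"grip":1},{"rx":0,"ry":0,"rz":-1,"tx":0,"ty":0,"tz":-0.05,"grip":1},{"rx":0,"ry":0,"rz":-1,"tx":0,"ty":0,"tz":-0.05,"grip":1},{"rx":0,"ry":0,"rz":-1,"tx":0,"ty":0,"tz":-0.05,"grip":1},{"rx":0,"ry":0,"rz":-1,"tx":0,"ty":0,"tz":-0.05,"grip":1},{"rx":0,"ry":0,"rz":-1,"tx":0,"ty":0,"tz":-0.05,"grip":1}]'; python3 -m pendant '[{"rx":0,"ry":0,"rz":-1,"tx":0,"ty":0,"tz":-0.05,"grip":1},{"rx":0,"ry":0,"rz":-1,"tx":0,"ty":0,"tz":-0.05,"grip":1},{"rx":0,"ry":0,"rz":-1,"tx":0,"ty":0,"tz":-0.05,"grip":1},{"rx":0,"ry":0,"rz":-1,"tx":0,"ty":0,"tz":-0.05,"grip":1},{"rx":0,"ry":0,"rz":-1,"tx":0,"ty":0,"tz":-0.05,"grip":1},{"rx":0,"ry":0,"rz":-1,"tx":0,"ty":0,"tz":-0.05,"grip":1},{"rx":0,"ry":0,"rz":-0.5,"tx":0,"ty":0,"tz":-0.05,"grip":1},{"rx":0,"ry":0,"rz":0,"tx":0,"ty":0,"tz":0,"grip":1}]'; python3 -c "
from h import *
st()"
```

```text
time_s: 15.12
ee_pos: [0.5192, -0.1171, 0.3579]
eef_rot: [-3.109, -0.126, 2.572]
force: [0.1, 0.0, -1.1]
grip_width: 0.0118
time_s: 15.78
ee_pos: [0.5197, -0.1173, 0.3557]
eef_rot: [3.106, -0.152, 3.058]
force: [0.1, -0.1, -0.7]
grip_width: 0.012
{'time_s': 15.7833, 'ee_pos': [0.5197, -0.1173, 0.3557], 'eef_rot': [3.1063, -0.1516, 3.0582], 'force': [0.0574, -0.1411, -0.6537], 'moment': [0.063, -0.2414, -0.0525], 'grip_width': 0.012, 'qpos': [-0.2918, 0.288, 1.4181, 0.0033, 1.5911, -1.7767]}
```

```bash
python3 -c "
from h import *
ct=ctrl.camera('top');cs=ctrl.camera('scene')
# rod-top: top px (274,213), scene px (322,124)
for z in (.1,.15,.2,.25,.3):
    a=ray(ct,274,213,z); print(z,a.round(3),proj(cs,a).round(0))
"
python3 -m pendant '[{"rx":0.5,"ry":-0.9,"rz":0,"tx":0,"ty":0,"tz":-0.3,"grip":1},{"rx":0,"ry":-0.9,"rz":0,"tx":0,"ty":0,"tz":-0.3,"grip":1},{"rx":0,"ry":-0.9,"rz":0,"tx":0,"ty":0,"tz":-0.3,"grip":1},{"rx":0,"ry":-0.9,"rz":0,"tx":0,"ty":0,"tz":-0.1,"grip":1},{"rx":0,"ry":0,"rz":0,"tx":0,"ty":0,"tz":0,"grip":1}]'
```

```text
0.1 [0.496 0.151 0.1  ] [328. 167.]
0.15 [0.488 0.146 0.15 ] [325. 152.]
0.2 [0.48  0.142 0.2  ] [322. 135.]
0.25 [0.473 0.137 0.25 ] [319. 118.]
0.3 [0.465 0.132 0.3  ] [316.  99.]
time_s: 16.3
ee_pos: [0.523, -0.118, 0.3919]
eef_rot: [-3.141, 0.102, 3.046]
force: [0.1, -0.0, -1.4]
grip_width: 0.0121
```

```bash
python3 -m pendant '[{"rx":0,"ry":0,"rz":0,"tx":0,"ty":0.5,"tz":0,"grip":1},{"rx":0,"ry":0,"rz":0,"tx":-0.09,"ty":0.9,"tz":-0.05,"grip":1},{"rx":0,"ry":0,"rz":0,"tx":-0.09,"ty":0.9,"tz":-0.05,"grip":1},{"rx":0,"ry":0,"rz":0,"tx":-0.09,"ty":0.9,"tz":-0.05,"grip":1},{"rx":0,"ry":0,"rz":0,"tx":-0.09,"ty":0.9,"tz":-0.05,"grip":1},{"rx":0,"ry":0,"rz":0,"tx":-0.09,"ty":0.9,"tz":0,"grip":1},{"rx":0,"ry":0,"rz":0,"tx":-0.09,"ty":0.9,"tz":0,"grip":1},{"rx":0,"ry":0,"rz":0,"tx":-0.09,"ty":0.9,"tz":0,"grip":1}]'
```

```text
time_s: 16.97
ee_pos: [0.575, 0.1554, 0.3952]
eef_rot: [-3.135, 0.078, 3.025]
force: [0.6, -0.1, -1.7]
grip_width: 0.0121
```

```bash
python3 -m pendant '[{"rx":0,"ry":0,"rz":0,"tx":-0.1,"ty":0.85,"tz":0,"grip":1},{"rx":0,"ry":0,"rz":0,"tx":-0.1,"ty":0.7,"tz":0,"grip":1},{"rx":0,"ry":-0.2,"rz":-0.7,"tx":0,"ty":0.4,"tz":0,"grip":1},{"rx":0,"ry":-0.3,"rz":-0.7,"tx":0,"ty":0,"tz":0,"grip":1},{"rx":0,"ry":0,"rz":0,"tx":0,"ty":0,"tz":0,"grip":1},{"rx":0,"ry":0,"rz":0,"tx":0,"ty":0,"tz":0,"grip":1}]'
python3 - <<'E'
from h import *
st()
c=ctrl.camera("wrist"); cv2.imwrite("pics/w15.png",c["pixels"]); np.save("pics/w15T.npy",c["world_from_camera"])
c=ctrl.camera("scene"); cv2.imwrite("pics/s15.png",c["pixels"])
E
```

```text
time_s: 17.47
ee_pos: [0.5917, 0.2441, 0.3855]
eef_rot: [-3.117, 0.091, 3.127]
force: [-0.0, 0.5, -0.9]
grip_width: 0.0119
{'time_s': 17.4667, 'ee_pos': [0.5917, 0.2441, 0.3855], 'eef_rot': [-3.1167, 0.091, 3.1275], 'force': [-0.0333, 0.4761, -0.9339], 'moment': [0.1284, -0.0368, -0.0198], 'grip_width': 0.0119, 'qpos': [0.3492, 0.4369, 1.1485, -0.0558, 1.4801, -1.2034]}
```

View pics/w15.png

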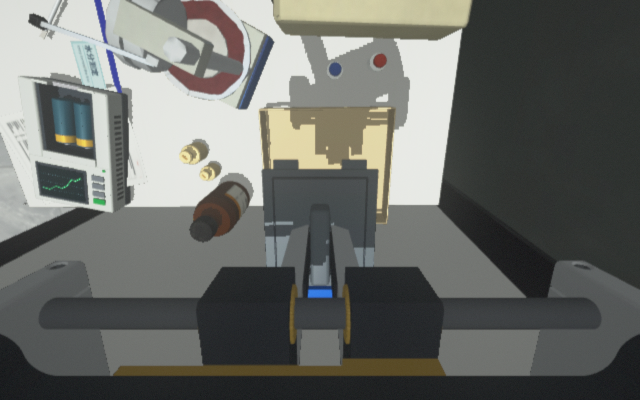

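View pics/s15.png

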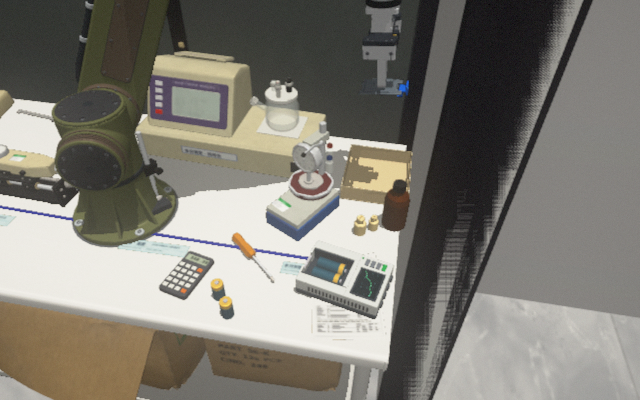

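```bash
python3 - <<'E'
from h import *
c=dict(ctrl.camera("wrist")); c["world_from_camera"]=np.load("pics/w15T.npy")
for P in [(261,107),(394,107),(388,222)]: print(P, ray(c,*P,.044).round(4))
print('vial',ray(c,335,70,.053),ray(c,380,60,.053))
a=cv2.imread("pics/w15.png"); crop(a,245,90,160,145,5,"pics/w15c.png")
E
```

```text
(261, 107) [0.5258 0.1562 0.044 ]
(394, 107) [0.5287 0.3394 0.044 ]
(388, 222) [0.7014 0.3422 0.044 ]
vial [0.48145154 0.25831844 0.053     ] [0.47083513 0.31563102 0.053     ]
```

View pics/w15c.png

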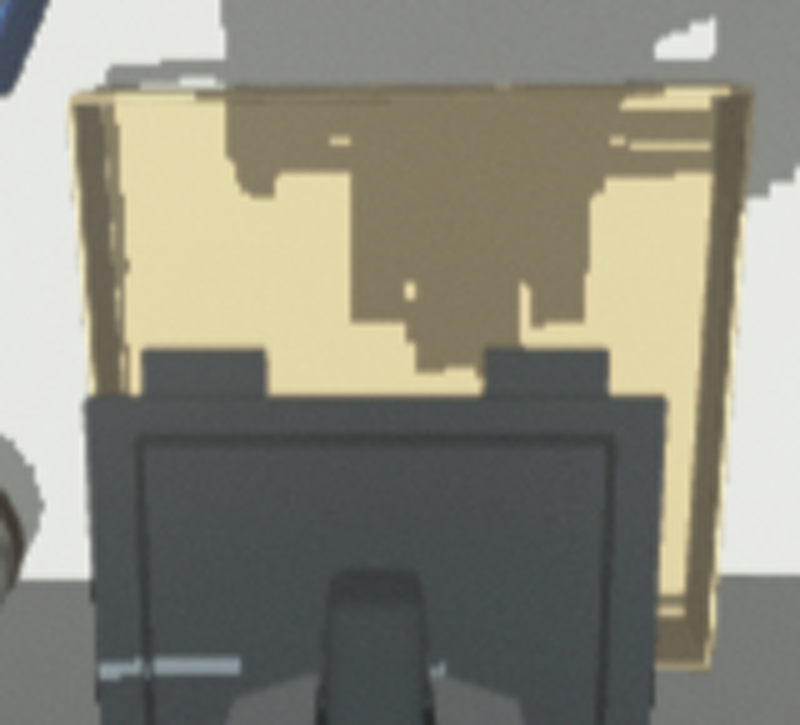

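```bash
python3 -m pendant '[{"rx":-0.35,"ry":-0.4,"rz":0,"tx":0.04,"ty":0,"tz":0.4,"grip":1},{"rx":0,"ry":0,"rz":0,"tx":0.07,"ty":0,"tz":0.7,"grip":1},{"rx":0,"ry":0,"rz":0,"tx":0.08,"ty":0,"tz":0.7,"grip":1},{"rx":0,"ry":0,"rz":0,"tx":0.08,"ty":0,"tz":0.7,"grip":1},{"rx":0,"ry":0,"rz":0,"tx":0.08,"ty":0,"tz":0.7,"grip":1},{"rx":0,"ry":0,"rz":0,"tx":0.06,"ty":0,"tz":0.5,"grip":1},{"rx":0,"ry":0,"rz":0,"tx":0,"ty":0,"tz":0,"grip":1},{"rx":0,"ry":0,"rz":0,"tx":0,"ty":0,"tz":0,"grip":1}]'
```

```text
time_s: 18.28
ee_pos: [0.5945, 0.2372, 0.236]
eef_rot: [3.138, 0.125, 3.11]
force: [1.0, -0.2, 0.5]
grip_width: 0.0119
```

```bash
python3 -m pendant '[{"rx":0,"ry":0,"rz":0,"tx":0,"ty":0.18,"tz":0,"grip":1},{"rx":0,"ry":0,"rz":0,"tx":0.06,"ty":0,"tz":0.5,"grip":1},{"rx":0,"ry":0,"rz":0,"tx":0.06,"ty":0,"tz":0.5,"grip":1},{"rx":0,"ry":0,"rz":0,"tx":0.06,"ty":0,"tz":0.5,"grip":1},{"rx":0,"ry":0,"rz":0,"tx":0.04,"ty":0,"tz":0.3,"grip":1},{"rx":0,"ry":0,"rz":0,"tx":0,"ty":0,"tz":0,"grip":1},{"rx":0,"ry":0,"rz":0,"tx":0,"ty":0,"tz":0,"grip":1}]'
python3 - <<'E'
from h import *
st()
c=ctrl.camera("wrist"); cv2.imwrite("pics/w16.png",c["pixels"]); np.save("pics/w16T.npy",c["world_from_camera"])
c=ctrl.camera("scene"); crop(c["pixels"],300,90,140,105,5,"pics/s16.png")
c=ctrl.camera("top"); crop(c["pixels"],180,120,160,120,5,"pics/t16.png")
E
```

```text
time_s: 18.87
ee_pos: [0.5995, 0.2474, 0.1741]
eef_rot: [3.131, 0.14, 3.105]
force: [0.3, 0.6, 0.6]
grip_width: 0.012
{'time_s': 18.8667, 'ee_pos': [0.5995, 0.2474, 0.1741], 'eef_rot': [3.1311, 0.1403, 3.1048], 'force': [0.3131, 0.5641, 0.6341], 'moment': [0.0608, -0.0836, 0.0169], 'grip_width': 0.012, 'qpos': [0.3464, 0.5927, 1.417, -0.0506, 0.9983, -1.1638]}
```

View pics/w16.png

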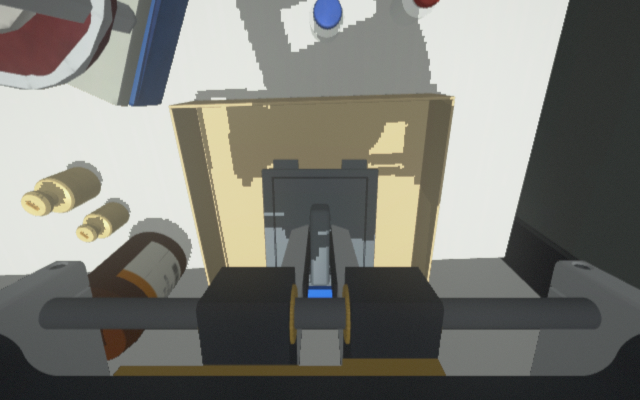

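View pics/s16.png

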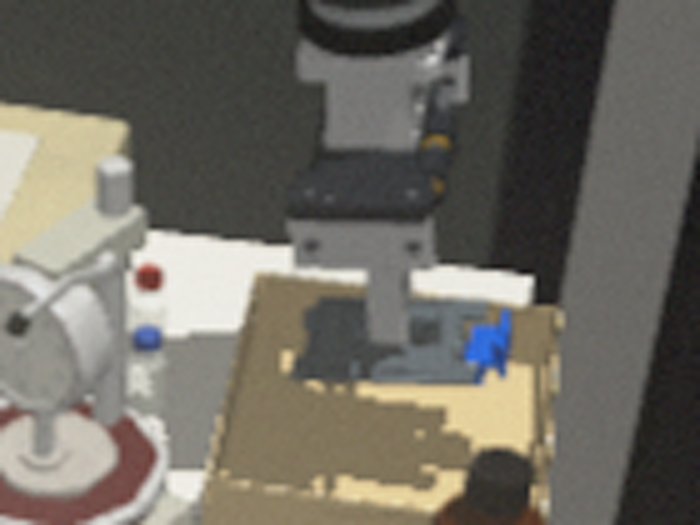

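View pics/t16.png

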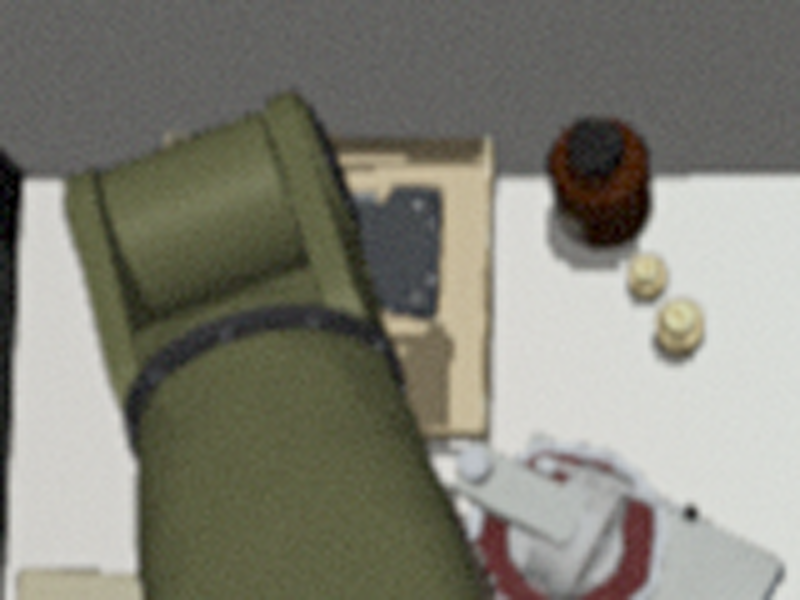

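```bash
python3 -m pendant '[{"rx":0.1,"ry":0.4,"rz":0,"tx":0.04,"ty":-0.05,"tz":0.3,"grip":1},{"rx":0,"ry":0.1,"rz":0,"tx":0.06,"ty":0,"tz":0.4,"grip":1},{"rx":0,"ry":0,"rz":0,"tx":0.05,"ty":0,"tz":0.3,"grip":1},{"rx":0,"ry":0,"rz":0,"tx":0.02,"ty":0,"tz":0.1,"grip":1},{"rx":0,"ry":0,"rz":0,"tx":0,"ty":0,"tz":0,"grip":1}]'
```

```text
time_s: 19.43
ee_pos: [0.5981, 0.2454, 0.1271]
eef_rot: [3.138, 0.104, 3.104]
force: [0.5, 0.4, -1.0]
grip_width: 0.0121
```

```bash
python3 -m pendant '[{"rx":0,"ry":-0.2,"rz":0,"tx":0.01,"ty":0,"tz":0.1,"grip":1},{"rx":0,"ry":0,"rz":0,"tx":0.01,"ty":0,"tz":0.08,"grip":1}]'; python3 -m pendant '[{"rx":0,"ry":0,"rz":0,"tx":0.005,"ty":0,"tz":0.05,"grip":1},{"rx":0,"ry":0,"rz":0,"tx":0,"ty":0,"tz":0.03,"grip":1}]'; python3 -m pendant '[{"rx":0,"ry":0,"rz":0,"tx":0.005,"ty":0,"tz":0.04,"grip":1},{"rx":0,"ry":0,"rz":0,"tx":0,"ty":0,"tz":0.02,"grip":1}]'
```

```text
time_s: 19.6
ee_pos: [0.5981, 0.2454, 0.119]
eef_rot: [3.138, 0.119, 3.104]
force: [-0.5, -0.1, -1.2]
grip_width: 0.012
time_s: 19.77
ee_pos: [0.5982, 0.2455, 0.1153]
eef_rot: [3.138, 0.119, 3.105]
force: [-0.3, -0.3, -0.8]
grip_width: 0.0118
time_s: 19.93
ee_pos: [0.5984, 0.2456, 0.113]
eef_rot: [3.138, 0.12, 3.105]
force: [0.3, 0.7, -1.3]
grip_width: 0.012
```

```bash
python3 -m pendant '[{"rx":0,"ry":0,"rz":0,"tx":0.003,"ty":0,"tz":0.03,"grip":1},{"rx":0,"ry":0,"rz":0,"tx":0,"ty":0,"tz":0.01,"grip":1}]'; python3 -m pendant '[{"rx":0,"ry":0,"rz":0,"tx":0.003,"ty":0,"tz":0.025,"grip":1},{"rx":0,"ry":0,"rz":0,"tx":0,"ty":0,"tz":0,"grip":1}]'
```

```text
time_s: 20.1
ee_pos: [0.5988, 0.2457, 0.1121]
eef_rot: [3.137, 0.121, 3.105]
force: [-2.2, -0.9, 2.9]
grip_width: 0.012
time_s: 20.27
ee_pos: [0.599, 0.2458, 0.1123]
eef_rot: [3.137, 0.122, 3.105]
force: [0.1, 1.1, -1.0]
grip_width: 0.0122
```

```bash
python3 -m pendant '[{"rx":0,"ry":0,"rz":0,"tx":0,"ty":0,"tz":0.015,"grip":1},{"rx":0,"ry":0,"rz":0,"tx":0,"ty":0,"tz":0,"grip":0.7},{"rx":0,"ry":0,"rz":0,"tx":0,"ty":0,"tz":0,"grip":0.6},{"rx":0,"ry":0,"rz":0,"tx":0,"ty":0,"tz":0,"grip":0.45},{"rx":0,"ry":0,"rz":0,"tx":0,"ty":0,"tz":0,"grip":0.45}]'
python3 - <<'E'
from h import *
st()
c=ctrl.camera("wrist"); cv2.imwrite("pics/w17.png",c["pixels"])
E
```

```text
time_s: 20.68
ee_pos: [0.5994, 0.2459, 0.112]
eef_rot: [3.137, 0.123, 3.104]
force: [0.2, 0.4, 0.5]
grip_width: 0.025
{'time_s': 20.6833, 'ee_pos': [0.5994, 0.2459, 0.112], 'eef_rot': [3.1365, 0.1231, 3.1044], 'force': [0.1534, 0.352, 0.5416], 'moment': [0.0501, -0.0898, -0.0039], 'grip_width': 0.025, 'qpos': [0.3437, 0.6778, 1.4396, -0.052, 0.9087, -1.1607]}
```

View pics/w17.png

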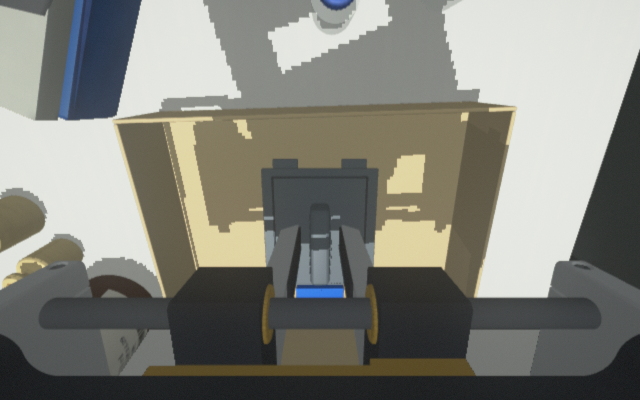

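Released on the tray floor. Withdraw along the tool axis, then up.

```bash
python3 -m pendant '[{"rx":0,"ry":0,"rz":0,"tx":0,"ty":0,"tz":-0.2,"grip":0.45},{"rx":0,"ry":0,"rz":0,"tx":0,"ty":0,"tz":-0.5,"grip":0.45},{"rx":0,"ry":0,"rz":0,"tx":0,"ty":0,"tz":-0.8,"grip":0.45},{"rx":0,"ry":0,"rz":0,"tx":0,"ty":0,"tz":-0.9,"grip":0.45},{"rx":0,"ry":0,"rz":0,"tx":0,"ty":0,"tz":-0.9,"grip":0.45},{"rx":0,"ry":0,"rz":0,"tx":0,"ty":0,"tz":-0.9,"grip":0.45},{"rx":0,"ry":0,"rz":0,"tx":0,"ty":0,"tz":-0.9,"grip":0.45},{"rx":0,"ry":0,"rz":0,"tx":0,"ty":0,"tz":0,"grip":0.45}]'
python3 - <<'E'
from h import *
c=ctrl.camera("wrist"); cv2.imwrite("pics/w18.png",c["pixels"])
c=ctrl.camera("scene"); cv2.imwrite("pics/s18.png",c["pixels"]); crop(c["pixels"],300,90,140,105,5,"pics/s18c.png")
E
```

```text
time_s: 21.4
ee_pos: [0.5718, 0.2452, 0.3252]
eef_rot: [3.138, 0.119, 3.104]
force: [0.4, -0.7, 2.0]
grip_width: 0.026
```

View pics/w18.png

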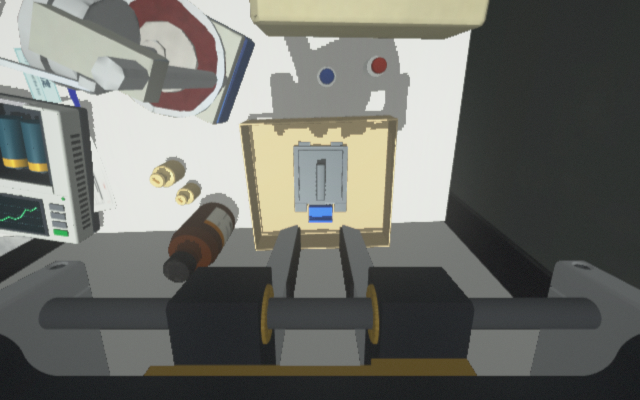

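View pics/s18.png

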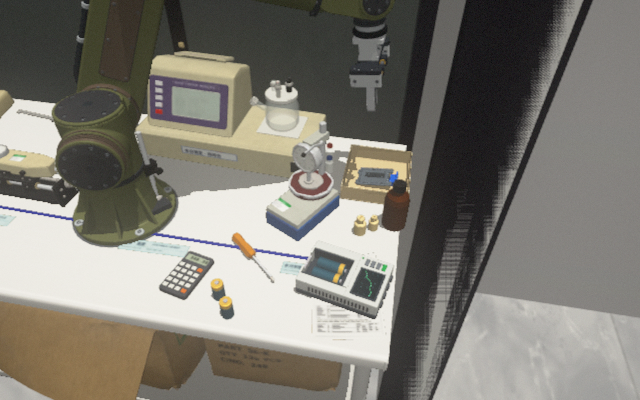

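View pics/s18c.png

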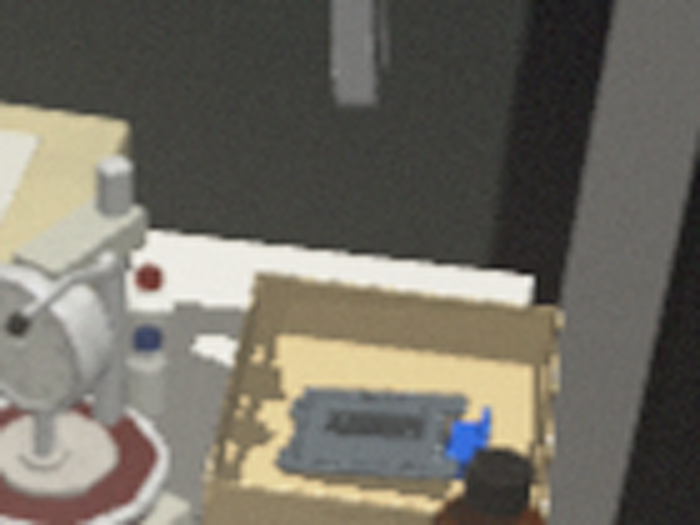

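```bash
python3 -m pendant '[{"rx":0,"ry":0,"rz":0,"tx":0,"ty":0,"tz":0,"grip":0.45},{"rx":0,"ry":0,"rz":0,"tx":0,"ty":0,"tz":0,"grip":0.45}]'; python3 -c "
from station import ctrl
print(ctrl.hand_in())"
```

```text
time_s: 21.67
ee_pos: [0.571, 0.2447, 0.3166]
eef_rot: [-3.141, 0.11, 3.105]
force: [-0.5, 0.1, -0.1]
grip_width: 0.026
the job is handed in; nothing more can be done
None
```

The battery cover is off the data logger and lying in the card tray, outer side up. I handed the job in at 21.7 s; it gives no verdict.

- **Tab:** I pressed it to about 15–16.5 N as measured, below the 24 N crack limit. The front came up about 9–10 mm with almost no vertical resistance. When I let go, the cover stayed propped on the catch.
- **Cover off:** I held it by the fin at 15 N, drew it about 13 mm toward the tab end, then lifted. The highest pull reading was about 5 N. The picture showed both lugs clear of the lip before I lifted.
- **Placing:** I turned the cover half round, so its tab end now faces the back wall, to keep the wrist clear of that wall. It touched the tray floor at about 3 N before I opened the fingers.

**Last checks:**
- The wrist and scene pictures show the cover near the middle of the tray, fin up, clear of the walls.
- By eye, the tray, bottle, vials, weights, screwdriver and cells stand where they were; I did not measure them again.
- The gripper was free, about 0.2 m above the tray.
- **Disagreements:** The two cameras differed by about 5 mm on the tray's y position, and by about 0.03 rad on the logger's angle. Both were within the room I had. The arm drifted a few millimetres to centimetres during turns, and I corrected that before placing.

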